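Level the bar-top riser shelf with a spirit level

ROBOT

A 6-joint arm with a two-finger parallel gripper is mounted at the origin on the work surface. World frame = base frame: x ahead of the robot, y to its left, z up, the work surface at z = 0. Lengths are in m, angles in rad, forces in N, time in s.
With the tool pointing down it reaches from about 0.25 to 0.8 m from the base axis. Payload 3.9 kg.
Tool frame: the origin (TCP) lies between the finger pads; the fingertips stand 25 mm ahead of it and the grasp point (between the pads) lies 6 mm ahead of it (robot.tips_ahead is the distance from the TCP to the fingertips, in m); x points along the fingers, y is the direction in which the jaws open and shut, and the axes are right-handed (so a half turn about x gives the same grasp; the last joint's range is limited). The gripper opens to 85 mm and grips with 20 to 120 N. Pads are 22 mm wide; open, the fingers measure 114 mm over their backs; the gripper's body (76 mm by 85 mm) begins 54 mm behind the grasp point. The pads swing forward as they close: fully open they stand 13 mm farther back than shut.
Start: joints at [1.314, 0.26, -0.138, 1.173, 0, 1.571], TCP at [0.133, 0.508, 0.256] pointing down, gripper open.
Joint ranges: [-2.78, 2.78], [-0.83, 1.72], [-1.28, 1.37], [-1.9, 2.12], [-1.57, 1.48], [-3.14, 3.14]. Speed limits (rad/s): [2.57, 2.57, 3.14, 3.14, 3.14, 3.14].

INTERFACE

Orientations are given as a 3x3 rotation matrix whose columns are the frame's x, y, z axes.
In Python, from rig import robot gives the robot as it stands.
- The arm moves only by the tool play_rows, never from a script. Its argument "motion" is a list of rows, each an object with "xyz": the shift along the tool's x, y, z each as a share of 0.3 m, from -1 to 1, a list of three; "delta_rot": the turn, a rotation vector about the tool's x, y, z each as a share of 180 degrees, from -1 to 1, a list of three. In form: [{"xyz": [dx, dy, dz], "delta_rot": [ax, ay, az]}, ...]. A call has 1 to 5 rows; each row is the pose to reach, as a shift and turn from the pose commanded when the call began, along the tool's axes at that moment, turning the shorter way round; what a row does not reach only later rows make up. A row lasts 1/12 s, in which the tool goes at most 41.7 mm and 7.16 degrees, less where a joint would pass 70% of its speed; a pose out of reach is approached as far as the arm can. A call with a number of a shift or a turn outside -1 to 1 is refused whole. A call with a gripper value outside its range is refused whole. "gripper" is the opening, from 0 (shut) to 1 (fully open), set as the call begins (left out, the last holds). The fingers move at their own pace and stop on an object; "grip_force" is the grip in N (left out, the last holds). Time passes only in rows, so rows that repeat a pose let the fingers close. It gives the time, the measured TCP pose, the force and the opening at its end, in the units of the state.
- robot.sense(): the state, without advancing time (a new reading comes with each control period).
- robot.read_camera(name): name is "scene" or "top" or "wrist"; returns the picture (384x512x3 uint8, red, green, blue); there is no depth.
- robot.camera_params(name): a dict with "fx", "fy", "cx", "cy" (pixels), "D" ([k1, k2, p1, p2, k3] as OpenCV has them; the pictures are not rectified), "origin" and "orientation" of the camera in the world; the wrist camera has in their place "tool_from_camera" (4x4, takes a point from camera to tool coordinates, whose origin is the TCP and whose axes are the tool frame's). Camera axes: x right, y down, z forward; pixel columns grow to the right and rows downward; lengths in m; the calibration is good to about 2 mm. A picture is of the moment at which its call begins: read the wrist's pose just before it. camera_params takes no time and is no camera call.
- robot.close_job(): hands the job in, once; it reports no verdict.
The state is a dict: "time": time; "qpos": joint angles; "joint_vel": joint speeds; "joint_torque": joint torques, N m; "tcp_pos": TCP position; "orientation": TCP orientation; "ft_force": force on the tool from outside, world axes, zero at the start; "wrist_torque": the same for the moment, N m; "finger_gap": finger opening in m.
Only numpy, scipy, OpenCV 4.12 (cv2) and the standard library are available. Lean on these libraries where they do the work, as an engineer would, in place of code of your own. Each camera call takes 0.05 s, during which the arm holds its last target.

TASK

The little three-legged wooden riser shelf on the bar is low at its knob end. Stand the spirit level upright along the length of the shelf and let go of it, then turn the grey hand knob of the shelf's levelling foot until the bubble rests midway between the two lines of the vial. Then press the level firmly down onto the shelf and finish while still pressing, the bubble still between its lines; do not disturb the bottles and bar tools around.

Things in the scene. Friction and masses are not known exactly. Their poses are not given: they have to be found in the camera images.
- level_mid (a point): Spirit level: aluminium bar 230 long (x), 25 wide (y), 50 mm high (z), black end caps, 0.29 to 0.43 kg, starts upright on the bar top. The point is its centre, half-way up; x runs along it, z up. A notch in mid top edge, 56 long and 16 mm deep, holds the vial; the sides below it are plain, and so is the flat top from 28 to 115 mm either side of the centre. It works either way round.
- vial_bubble (a joint): The bubble's offset from the middle of the vial in m along the level's own +x (0 = centred; it stops at the vial's ends, +-0.0155). It drifts to the higher end, 0.8 m per rad of tilt, and needs about 1.5 s to come to rest after any motion.
- bubble_mid (a point): The centre of that bubble: a pale pill, 14 mm long and 8.6 mm wide, in the yellow vial of the level. The two black lines stand 10 mm either side of the middle of the vial.
- shelf_mid (a point): Middle of the upper face of the wooden riser shelf, 180 deep (x) by 300 mm long (y), 85 mm above the bar. y runs along it, towards the end with the two fixed legs (at x = +-75, y = +130 mm); the levelling foot is beyond the other end (y = -185 mm). z is the board's upward normal. A steel rail 30 mm high stands along one long edge, at x = +82 mm; the other is open.
- knob (a point): Hand knob of the levelling foot: grey, fluted, 42 mm across, 24 mm tall, on a vertical threaded spindle just beyond the low end of the shelf. The point is its centre, on the spindle axis, 120 mm above the bar. Knob and spindle only rotate; the shelf end climbs the thread. Turning it takes 0.06 N m and it stays where it is left.
- foot (a joint): Angle of that knob in rad, 0 to 5.5, growing clockwise seen from above, which raises the shelf's low end: 16 mm a turn, that is 0.0081 rad of shelf tilt and about 6.5 mm of bubble travel per rad of knob. At the start it is 1 to 2.5 rad short of level.
- jigger: Bystander: steel hourglass measure, 42 mm across, 78 mm high; origin under its centre.
- tong_cup: Bystander: round steel cup with tongs in it, 92 mm across, 58 mm high (the tongs reach 98 mm up); origin under its centre.
- shaker: Bystander: steel cocktail shaker, 86 mm across, 192 mm high; origin under its centre.
- bitters: Bystander: small brown bottle, 48 mm across, 130 mm high; origin under its centre.
- wine: Bystander: green bottle, 74 mm across, 300 mm high; origin under its centre.
- gin: Bystander: clear bottle, 80 mm across, 260 mm high; origin under its centre.
- whiskey: Bystander: brown bottle, 86 mm across, 240 mm high; origin under its centre.
There are look-alikes about, which are no part of the job. Of the things that look like the part that bears level_mid, the larger one is meant.

How it is judged:
By the outcome, as a careful person would: the job done as asked, in the order asked, and still so for the second after the job is handed in, while the arm keeps its last pose, push and grip.
It also fails if it takes over 72 s, if anything falls off the work surface, if the arm or the gripper's body presses on something with over 40 N, if the wrist force passes 120 N, or if a joint passes its speed limit or range.

## Working session

There is one attempt and no reset: what is moved stays moved. The work goes in short steps, Python scripts to look and compute and a tool call to move; the robot and the scene stay as the last step left them, time stands still between calls to the robot, and variables do not carry over. Pictures are saved under pics/ and viewed, and the job is handed in when it is done.

Besides the shell and the picture viewer there is one more tool, called in YAML: its name, and indented under it one key for each argument. play_rows: Moves the arm, as the interface text tells. Shift numbers are shares of 0.3 m and turn numbers shares of 180 degrees, none past 1 either way. Its arguments: {"type":"object","properties":{"motion":{"type":"array"},"gripper":{"type":"number"},"grip_force":{"type":"number"}},"required":["motion"]}

```bash
ls; mkdir -p pics
cat > h.py <<'E'
import numpy as np,cv2
from rig import robot
def ray(n,px,s=None):
    p=robot.camera_params(n);K=np.array([[p['fx'],0,p['cx']],[0,p['fy'],p['cy']],[0,0,1]]);D=np.array(p['D'])
    u=cv2.undistortPoints(np.array([[px]],float),K,D)[0,0];d=np.array([u[0],u[1],1.])
    if n=='wrist':
        T=np.array(p['tool_from_camera']);s=s or robot.sense();R=np.array(s['orientation']);
        return R@T[:3,3]+np.array(s['tcp_pos']),R@T[:3,:3]@d
    return np.array(p['origin']),np.array(p['orientation'])@d
def at(n,px,z,s=None):
    o,d=ray(n,px,s);return o+d*(z-o[2])/d[2]
def proj(n,P,s=None):
    p=robot.camera_params(n);K=np.array([[p['fx'],0,p['cx']],[0,p['fy'],p['cy']],[0,0,1]]);D=np.array(p['D'])
    if n=='wrist':
        T=np.array(p['tool_from_camera']);s=s or robot.sense();R=np.array(s['orientation'])
        o=R@T[:3,3]+np.array(s['tcp_pos']);Rc=R@T[:3,:3]
    else:o=np.array(p['origin']);Rc=np.array(p['orientation'])
    q=(np.atleast_2d(P)-o)@Rc
    return cv2.projectPoints(q,np.zeros(3),np.zeros(3),K,D)[0][:,0]
def snap(n,f,crop=None,k=1):
    im=robot.read_camera(n)[:,:,::-1].copy()
    cv2.imwrite('pics/raw_'+f,im)
    if crop: x0,y0,x1,y1=crop;im=im[y0:y1,x0:x1]
    if k!=1: im=cv2.resize(im,None,fx=k,fy=k,interpolation=cv2.INTER_CUBIC)
    cv2.imwrite('pics/'+f,im)
def crop(src,f,c,k):
    x0,y0,x1,y1=c;im=cv2.imread('pics/raw_'+src)[y0:y1,x0:x1]
    cv2.imwrite('pics/'+f,cv2.resize(im,None,fx=k,fy=k,interpolation=cv2.INTER_CUBIC))
E
python3 - <<'E'
from h import *
for n in('scene','top','wrist'):
    snap(n,n+'0.png',None,1.5)
    print(n,robot.camera_params(n))
print(robot.sense())
E
```

```text
pics
scene {'fx': 436.8328734829577, 'fy': 436.8328734829577, 'cx': 254.53140994755262, 'cy': 188.69508064691593, 'D': array([0.00213382, 0.        , 0.        , 0.        , 0.        ]), 'origin': array([1.29356099, 0.7002755 , 1.02591857]), 'orientation': array([[-0.70341599,  0.46393684, -0.53848728],
       [ 0.71041244,  0.48320306, -0.51169226],
       [ 0.02280581, -0.74248058, -0.66947927]])}
top {'fx': 451.11175373127514, 'fy': 451.11175373127514, 'cx': 261.20255142657464, 'cy': 191.26189919825984, 'D': array([-0.1845668,  0.       ,  0.       ,  0.       ,  0.       ]), 'origin': array([ 0.4227642 , -0.00532514,  1.72212013]), 'orientation': array([[-0.02154103, -0.99608974,  0.08568088],
       [-0.99972093,  0.02229206,  0.00781829],
       [-0.00969772, -0.08548856, -0.99629196]])}
wrist {'fx': 319.6787217557967, 'fy': 319.6787217557967, 'cx': 253.77447682165067, 'cy': 191.06815807140478, 'D': array([-0.09026857,  0.        ,  0.        ,  0.        ,  0.        ]), 'tool_from_camera': array([[ 1.08529394e-04, -2.91524007e-01,  9.56563506e-01,
        -1.18404895e-01],
 
[... 349 characters left out ...]
+00,
       -2.45383616e-05,  1.57078967e+00]), 'joint_vel': array([-0.00040849, -0.00118458,  0.00501449, -0.00013905,  0.00107921,
       -0.00157813]), 'joint_torque': array([ 9.12128144e-04, -4.06006515e+01,  2.54166073e+01,  1.27008054e-02,
        1.78934994e-05, -3.40642850e-05]), 'tcp_pos': array([0.13322738, 0.50731497, 0.25564966]), 'orientation': array([[-3.57077070e-04,  2.53980060e-01,  9.67209389e-01],
       [-1.45639881e-03,  9.67208293e-01, -2.53980310e-01],
       [-9.99998876e-01, -1.49933315e-03,  2.45283547e-05]]), 'ft_force': array([-0.05426651, -0.19811853, -0.20695053]), 'wrist_torque': array([-0.01071478, -0.02128013,  0.01939294]), 'finger_gap': 0.08531177850155473}
```

View pics/scene0.png

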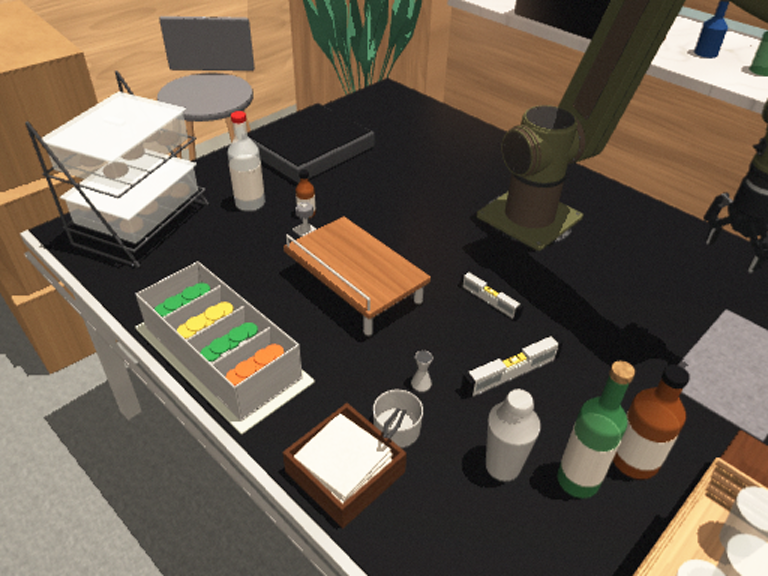

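View pics/top0.png

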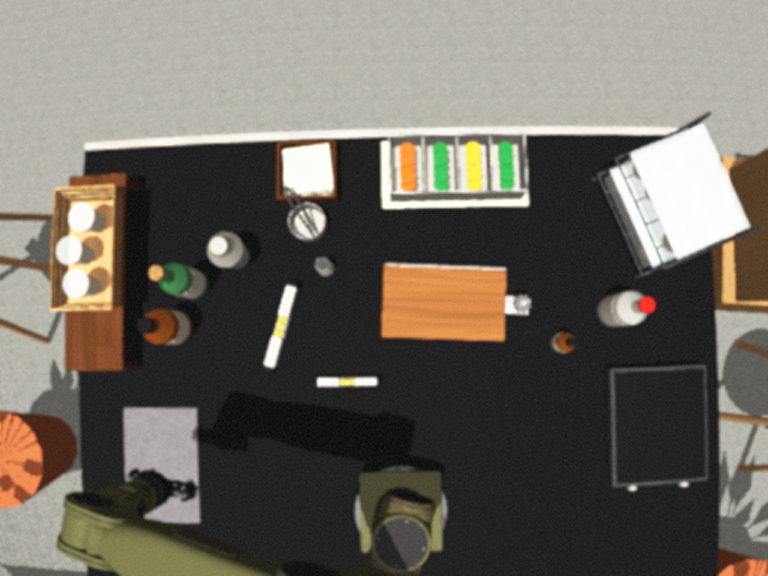

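View pics/wrist0.png

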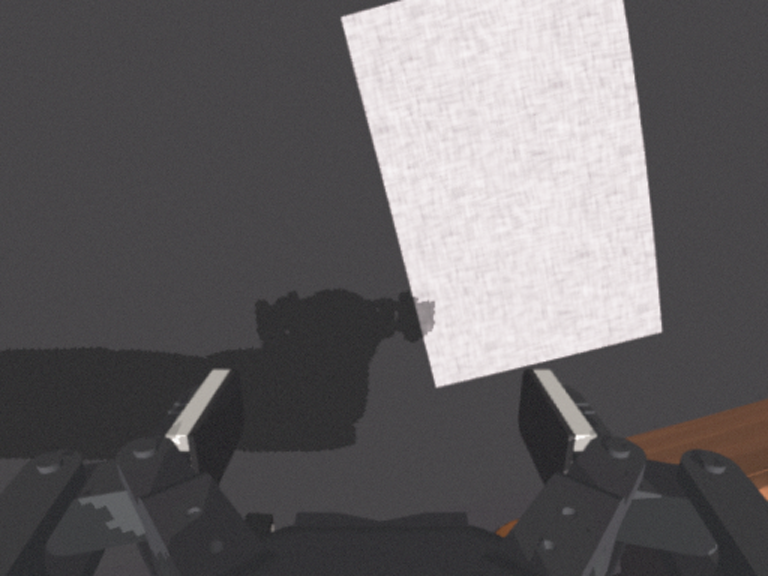

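Candidates for the level: a large one at top px (187,218), a small one at (231,255). The large one fits the description. I check it in close crops.

Run:
```python
from h import *
crop('top0.png','c1.png',(165,180,265,265),7)
crop('top0.png','c2.png',(245,165,395,245),5)
crop('scene0.png','c3.png',(180,110,380,270),4)
```

```text
(no output)
```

View pics/c1.png

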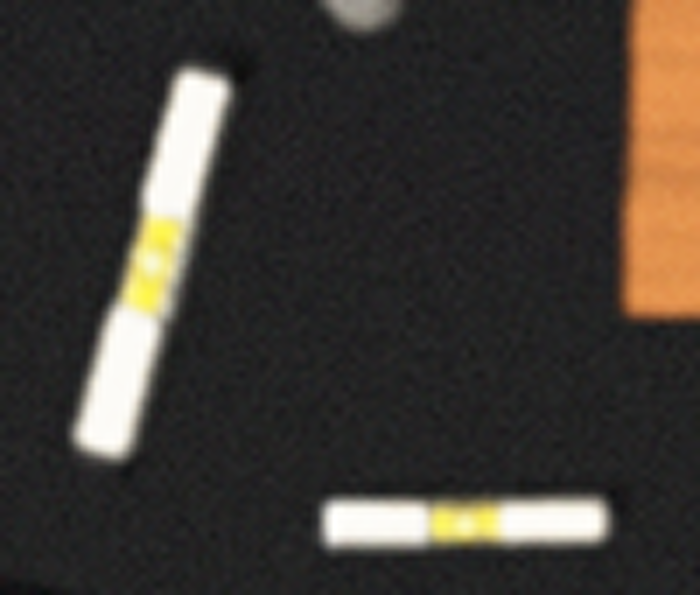

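View pics/c2.png

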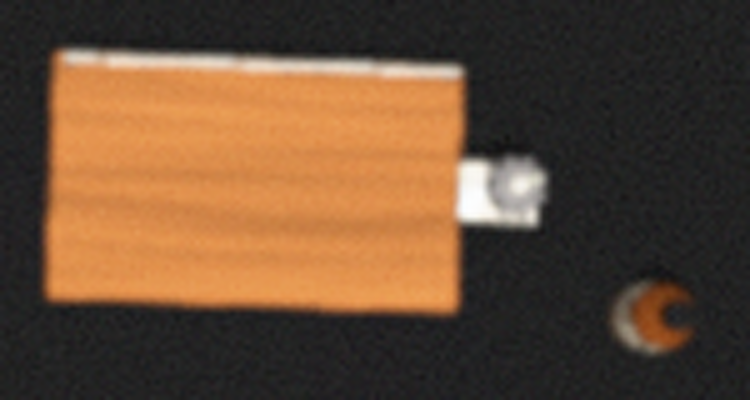

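View pics/c3.png

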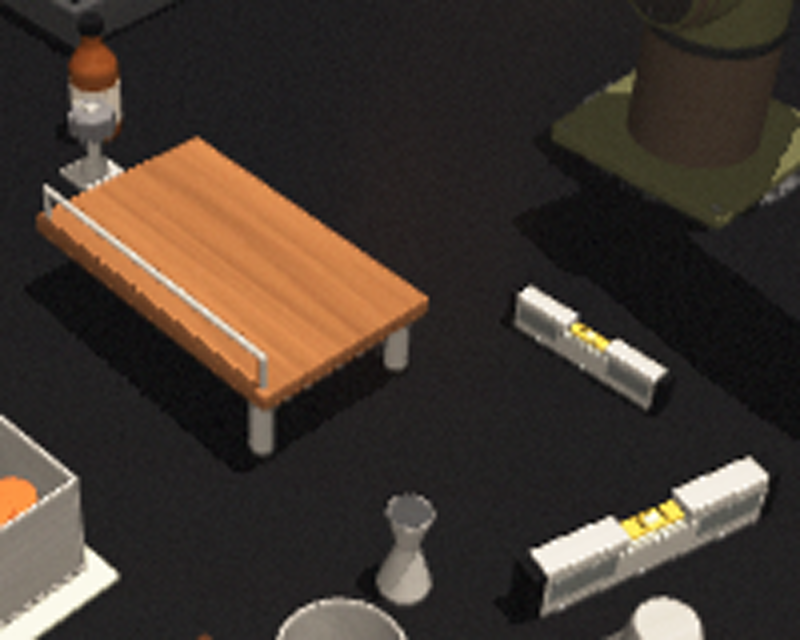

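Run:
```python
from h import *
f=lambda x,y,k,o:((x/k)+o[0]-.4,(y/k)+o[1]-.4)
a=at('top',f(205,70,7,(165,180)),.05);b=at('top',f(103,455,7,(165,180)),.05);c=at('top',f(150,263,7,(165,180)),.045)
print('level',a,b,np.linalg.norm(a-b),(a+b)/2,c,np.degrees(np.arctan2(*(a-b)[[1,0]])))
L=(a+b)/2
s1=[at('top',f(x,y,5,(245,165)),z) for x,y,z in((54,52,.115),(463,72,.1),(460,312,.073),(47,300,.085))]
for s in s1:print(s)
k=at('top',f(517,183,5,(245,165)),.132);print('knob',k, at('scene',(180+91/4,110+105/4),.132), proj('scene',np.array([[k[0],k[1],.132]])))
# scene check of level: bottom corners
print('scene level mid',at('scene',(180+652/4,110+520/4),.04))
for n,(x,y),z in(('L near-right',(428,300),.085),('L far(rail end)',(262,400),.085),('back',(198,138),.073)):
    print(n,at('scene',(180+x/4,110+y/4),z))
print('jig',at('scene',(180+408/4,110+505/4),.078),'bit',at('scene',(180+92/4,110+25/4),.13),at('top',(245+678/5,165+315/5),.13))
print('cup',at('top',(307/1.5,222/1.5),.058),'shaker',at('top',(220/1.5,245/1.5),.19))
print('gin',at('top',(647/1.5,305/1.5),.26))
```

```text
level [0.57844455 0.25955098 0.05      ] [0.37417338 0.31682284 0.05      ] 0.2121479991731492 [0.47630897 0.28818691 0.05      ] [0.4760294  0.29109423 0.045     ] -15.661994136310357
[0.61999636 0.02684227 0.115     ]
[ 0.60077289 -0.26948395  0.1       ]
[ 0.42709234 -0.2655929   0.073     ]
[0.4429071  0.03623094 0.085     ]
knob [ 0.51722313 -0.30011552  0.132     ] [ 0.51040129 -0.30228346  0.132     ] [[201.65659795 137.28991952]]
scene level mid [0.47230912 0.29244612 0.04      ]
L near-right [0.44767229 0.04173988 0.085     ]
L far(rail end) [0.62558543 0.03030698 0.085     ]
back [ 0.42151434 -0.26162388  0.073     ]
jig [0.61988681 0.17570279 0.078     ] bit [ 0.42472546 -0.40217893  0.13      ] [ 0.41892587 -0.41500773  0.13      ]
cup [0.73366118 0.21650234 0.058     ] shaker [0.66100394 0.40322532 0.19      ]
gin [ 0.49555367 -0.55876323  0.26      ]
```

```bash
cat >> h.py <<'E'
def go(target,yaw=None):
    """target TCP pos (world), yaw of tool y deg, tool x down -> shares for the next call"""
    s=robot.sense();R=np.array(s['orientation']);d=R.T@(np.array(target)-s['tcp_pos'])
    out=d/.3
    rv=np.zeros(3)
    if yaw is not None:
        from scipy.spatial.transform import Rotation as Ro
        a=np.radians(yaw);y=np.array([np.cos(a),np.sin(a),0]);x=np.array([0,0,-1.]);Rt=np.stack([x,y,np.cross(x,y)],1)
        rv=Ro.from_matrix(R.T@Rt).as_rotvec()/np.pi
    print('pos',np.round(s['tcp_pos'],4),'yaw',round(float(np.degrees(np.arctan2(R[1,1],R[0,1]))),2),'t',s['time'],'F',np.round(s['ft_force'],1),'q6',round(s['qpos'][5],2))
    print('xyz',np.round(out,4),'rows',np.linalg.norm(d)/.0417,'rot',np.round(rv,4),'rows',np.linalg.norm(rv)*180/7.16)
E
python3 - <<'E'
from h import *
go([.46,.288,.24],74.3)
print(at('top',(148/1.5,325/1.5),.24),at('top',(155/1.5,272/1.5),.3))
E
```

```text
pos [0.1332 0.5073 0.2556] yaw 75.29 t 0.15 F [-0.1 -0.2 -0.2] q6 1.57
xyz [ 0.0528 -0.4304  1.2392] rows 9.445041719718244 rot [0.0055 0.     0.0005] rows 0.13834633985801187
[0.47633998 0.55753218 0.24      ] [0.5890477  0.51953905 0.3       ]
```

play_rows:
  motion:
    - {"xyz":[0.02,-0.21,0.6],"delta_rot":[0,0,0]}
    - {"xyz":[0.02,-0.21,0.6],"delta_rot":[0,0,0]}
    - {"xyz":[0.02,-0.21,0.6],"delta_rot":[0,0,0]}
    - {"xyz":[0.02,-0.21,0.6],"delta_rot":[0,0,0]}
    - {"xyz":[0.02,-0.21,0.6],"delta_rot":[0,0,0]}
  gripper: 1

```text
time: 0.57
tcp_pos: [0.2937, 0.3986, 0.25]
orientation: [[0.001, 0.256, 0.967], [-0.002, 0.967, -0.256], [-1.0, -0.001, 0.001]]
ft_force: [-0.5, 0.2, -0.4]
finger_gap: 0.0853
```

play_rows:
  motion:
    - {"xyz":[0.05,-0.22,0.6],"delta_rot":[0,0,0]}
    - {"xyz":[0.05,-0.22,0.6],"delta_rot":[0,0,0]}
    - {"xyz":[0.05,-0.22,0.6],"delta_rot":[0,0,0]}
    - {"xyz":[0.05,-0.22,0.6],"delta_rot":[0,0,0]}
    - {"xyz":[0.05,-0.22,0.6],"delta_rot":[0,0,0]}

```text
time: 0.98
tcp_pos: [0.4514, 0.289, 0.2347]
orientation: [[0.001, 0.257, 0.967], [-0.001, 0.967, -0.257], [-1.0, -0.001, 0.001]]
ft_force: [0.3, 0.8, -0.4]
finger_gap: 0.0853
```

Run:
```python
from h import *
go([.476,.288,.15],74.3)
snap('wrist','w1.png',None,1.5)
```

```text
pos [0.4514 0.289  0.2347] yaw 75.13 t 0.9833 F [ 0.3  0.8 -0.4] q6 0.83
xyz [0.2824 0.018  0.08  ] rows 2.115237295917744 rot [0.0046 0.0003 0.0003] rows 0.11678272101102899
```

View pics/w1.png

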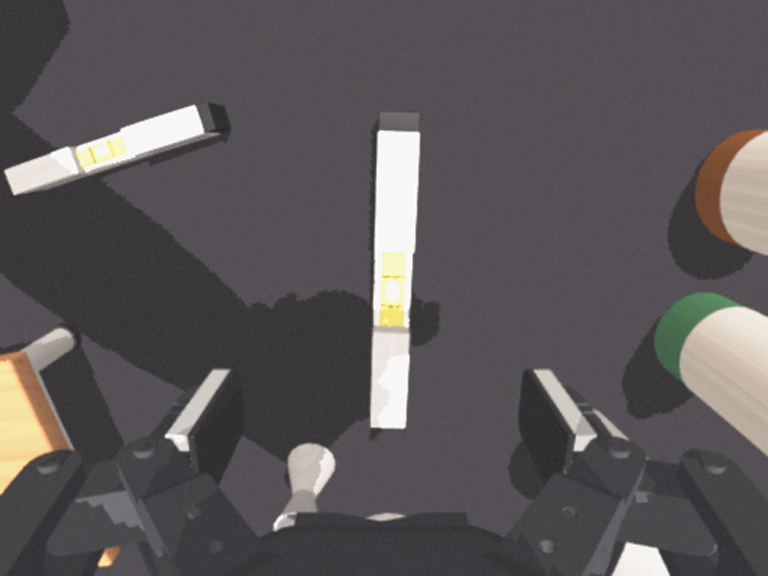

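Run:
```python
from h import *
P=lambda x,y,z=.05:at('wrist',(x/1.5,y/1.5),z)
a=P(399.5,131);b=P(389,427);v=P(393,291,.042)
print(a,b,np.linalg.norm(a-b),(a+b)/2,v,np.degrees(np.arctan2(*(b-a)[[1,0]])))
wl=P(376,190);wr=P(418,190);print(np.linalg.norm(wl-wr))
n0=P(394,252);n1=P(391,328);print('notch',(n0+n1)/2,np.linalg.norm(n0-n1))
crop('w1.png','c4.png',(230,60,300,300),2.5)
```

```text
[0.3801722  0.31851043 0.05      ] [0.57785074 0.25988594 0.05      ] 0.20618835505544245 [0.47901147 0.28919818 0.05      ] [0.47998029 0.28853656 0.042     ] -16.51850143488598
0.026196575929321283
notch [0.47733327 0.28867874 0.05      ] 0.05281631574228187
```

View pics/c4.png

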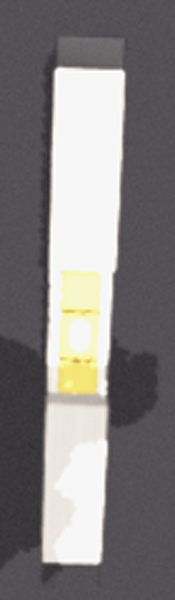

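Run:
```python
from h import *
go([.4785,.2885,.033],73.7)
```

```text
pos [0.4541 0.2874 0.2343] yaw 74.95 t 1.0333 F [ 3.4 -1.  -0.1] q6 0.83
xyz [0.6711 0.026  0.075 ] rows 4.861849564585513 rot [0.007  0.0012 0.0006] rows 0.17820825681016983
```

play_rows:
  motion:
    - {"xyz":[0.1,0.02,0.07],"delta_rot":[0.007,0,0]}
    - {"xyz":[0.25,0.02,0.07],"delta_rot":[0.007,0,0]}
    - {"xyz":[0.4,0.02,0.07],"delta_rot":[0.007,0,0]}
    - {"xyz":[0.4,0.02,0.07],"delta_rot":[0.007,0,0]}
    - {"xyz":[0.4,0.02,0.07],"delta_rot":[0.007,0,0]}

```text
time: 1.45
tcp_pos: [0.4676, 0.2904, 0.1123]
orientation: [[-0.007, 0.275, 0.961], [-0.004, 0.961, -0.275], [-1.0, -0.006, -0.006]]
ft_force: [-0.3, -0.2, 0.6]
finger_gap: 0.0854
```

Run:
```python
from h import *
snap('wrist','w2.png',None,1.5)
go([.4785,.2885,.033],73.7)
```

```text
pos [0.4696 0.2917 0.1149] yaw 74.04 t 1.5 F [0.3 0.3 0.7] q6 0.83
xyz [ 0.2731 -0.0016  0.032 ] rows 1.9780181456205184 rot [ 0.0019 -0.0007  0.0007] rows 0.05368393079473324
```

View pics/w2.png

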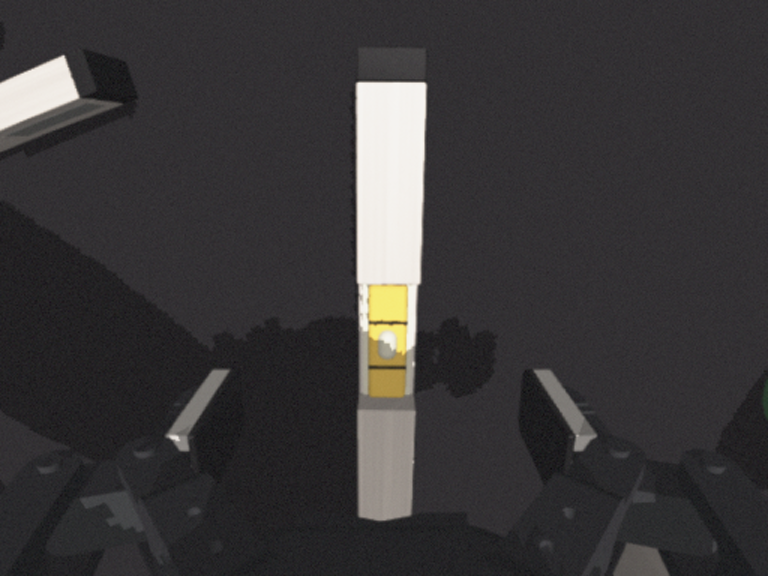

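play_rows:
  motion:
    - {"xyz":[0.1,0,0.03],"delta_rot":[0.002,0,0]}
    - {"xyz":[0.19,0,0.03],"delta_rot":[0.002,0,0]}
    - {"xyz":[0.27,0,0.03],"delta_rot":[0.002,0,0]}
    - {"xyz":[0.27,0,0.03],"delta_rot":[0.002,0,0]}
    - {"xyz":[0.27,0,0.03],"delta_rot":[0.002,0,0]}

```text
time: 1.92
tcp_pos: [0.4799, 0.2903, 0.036]
orientation: [[0.001, 0.281, 0.96], [0.001, 0.96, -0.281], [-1.0, 0.001, 0.001]]
ft_force: [0.9, -1.1, 0.9]
finger_gap: 0.0858
```

Run:
```python
from h import *
snap('wrist','w3.png',None,1.5)
go([.4785,.2885,.033],73.7)
```

```text
pos [0.4808 0.2908 0.0369] yaw 73.69 t 1.9667 F [ 0.2 -0.4  1.2] q6 0.83
xyz [ 0.0128 -0.0097 -0.0052] rows 0.12131407736796633 rot [-0.      0.0008 -0.0009] rows 0.028941121746950193
```

View pics/w3.png

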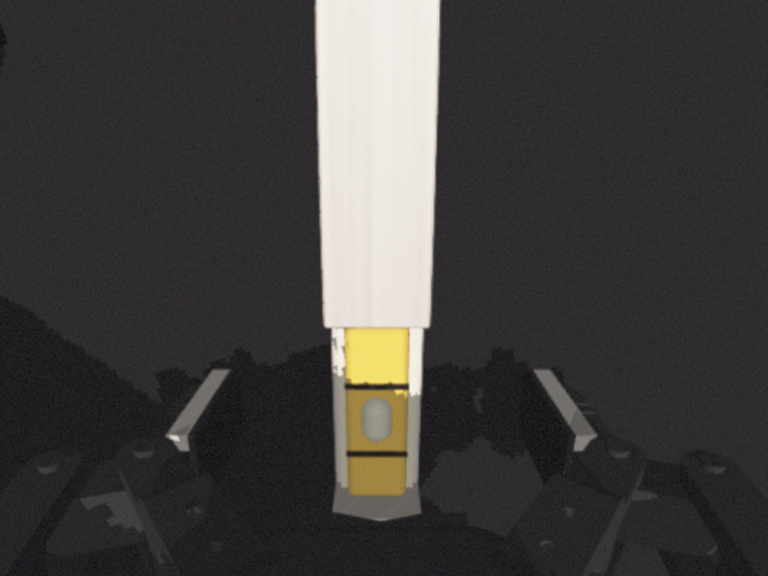

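play_rows:
  motion:
    - {"xyz":[0.012,-0.01,-0.005],"delta_rot":[0,0,0]}
    - {"xyz":[0.012,-0.01,-0.005],"delta_rot":[0,0,0]}
    - {"xyz":[0.012,-0.01,-0.005],"delta_rot":[0,0,0]}
    - {"xyz":[0.012,-0.01,-0.005],"delta_rot":[0,0,0]}
    - {"xyz":[0.012,-0.01,-0.005],"delta_rot":[0,0,0]}
  gripper: 0
  grip_force: 60

```text
time: 2.38
tcp_pos: [0.4776, 0.2879, 0.0316]
orientation: [[0.001, 0.281, 0.96], [0.002, 0.96, -0.281], [-1.0, 0.002, 0.001]]
ft_force: [0.6, 5.8, 3.5]
finger_gap: 0.0258
```

play_rows:
  motion:
    - {"xyz":[0,0,0],"delta_rot":[0,0,0]}
    - {"xyz":[0,0,0],"delta_rot":[0,0,0]}
    - {"xyz":[0,0,0],"delta_rot":[0,0,0]}
    - {"xyz":[0,0,0],"delta_rot":[0,0,0]}

```text
time: 2.72
tcp_pos: [0.4778, 0.288, 0.0318]
orientation: [[0.002, 0.281, 0.96], [0.002, 0.96, -0.281], [-1.0, 0.002, 0.001]]
ft_force: [-1.4, 2.0, 5.7]
finger_gap: 0.0239
```

Run:
```python
from h import *
snap('wrist','w4.png',None,1.5)
go([.4785,.2885,.25],73.7)
```

```text
pos [0.4778 0.288  0.0317] yaw 73.68 t 2.7667 F [-0.   0.7  5.7] q6 0.83
xyz [-0.7275  0.0039  0.0026] rows 5.233871607642219 rot [-0.0001  0.0003 -0.0007] rows 0.020301557187826644
```

View pics/w4.png

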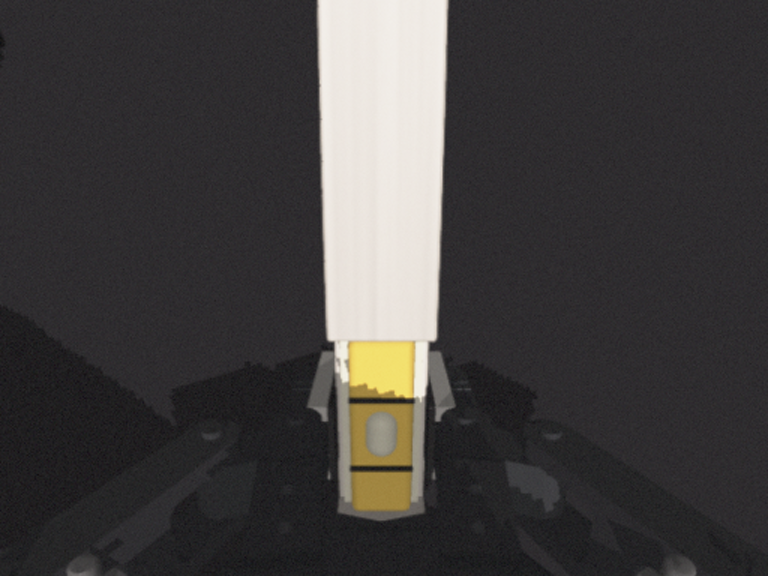

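play_rows:
  motion:
    - {"xyz":[-0.1,0,0],"delta_rot":[0,0,0]}
    - {"xyz":[-0.22,0,0],"delta_rot":[0,0,0]}
    - {"xyz":[-0.35,0,0],"delta_rot":[0,0,0]}
    - {"xyz":[-0.45,0,0],"delta_rot":[0,0,0]}
    - {"xyz":[-0.5,0,0],"delta_rot":[0,0,0]}

```text
time: 3.18
tcp_pos: [0.4782, 0.2877, 0.1844]
orientation: [[0.004, 0.281, 0.96], [0.002, 0.96, -0.281], [-1.0, 0.003, 0.003]]
ft_force: [1.0, 0.3, -3.1]
finger_gap: 0.0242
```

Run:
```python
from h import *
s=dict(robot.sense());
s['tcp_pos']=np.array([.4778,.288,.0317])
a=at('wrist',(382/1.5,434/1.5),.044,s);print('vial',a,(a-s['tcp_pos'])@np.array(s['orientation']))
print(s['ft_force'],s['wrist_torque'],s['finger_gap'])
snap('wrist','w5.png',None,1.5)
go([.42,.0,.22],35)
```

```text
vial [0.47604982 0.28868796 0.044     ] [-0.01230544  0.00020553 -0.00183309]
[ 1.00580252  0.29059903 -3.13711884] [ 0.04835214 -0.05230478 -0.01057629] 0.02420667194781188
pos [0.4792 0.2882 0.186 ] yaw 73.66 t 3.2333 F [ 0.2  1.2 -2.2] q6 0.83
xyz [-0.1181 -0.9769  0.0817] rows 7.103422443110915 rot [ 0.2148  0.0011 -0.0022] rows 5.399571138141882
```

View pics/w5.png

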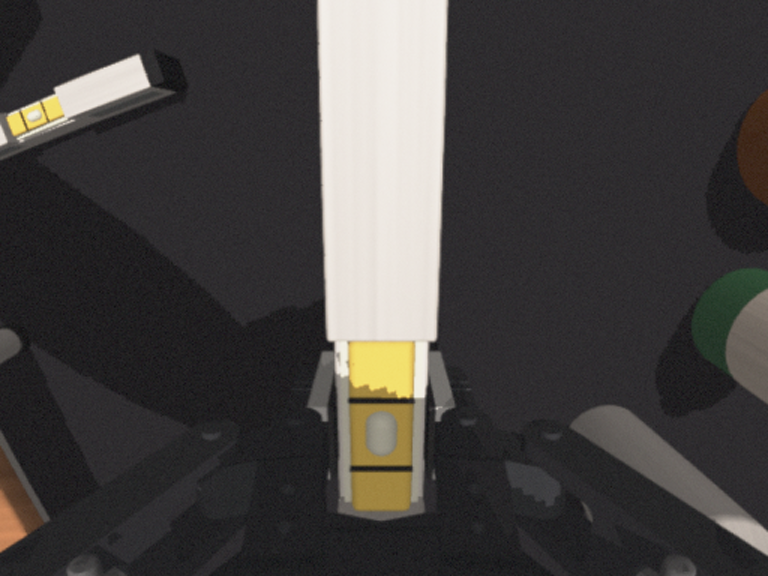

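Run:
```python
from h import *
go([.50,.10,.225],38.3)
```

```text
pos [0.4792 0.2882 0.186 ] yaw 73.66 t 3.2333 F [ 0.2  1.2 -2.2] q6 0.83
xyz [-0.1318 -0.5819  0.2439] rows 4.637078462177393 rot [ 0.1964  0.0011 -0.0022] rows 4.938710800290541
```

play_rows:
  motion:
    - {"xyz":[-0.03,-0.1,0.04],"delta_rot":[0.035,0,0]}
    - {"xyz":[-0.06,-0.23,0.1],"delta_rot":[0.075,0,0]}
    - {"xyz":[-0.09,-0.36,0.15],"delta_rot":[0.115,0,0]}
    - {"xyz":[-0.12,-0.48,0.2],"delta_rot":[0.155,0,0]}
    - {"xyz":[-0.13,-0.58,0.24],"delta_rot":[0.195,0,0]}

```text
time: 3.65
tcp_pos: [0.4964, 0.0973, 0.2191]
orientation: [[-0.002, 0.784, 0.62], [-0.001, 0.62, -0.784], [-1.0, -0.002, 0.0]]
ft_force: [1.0, 0.6, -2.4]
finger_gap: 0.0242
```

Run:
```python
from h import *
go([.52,-.105,.225],-3.4)
```

```text
pos [0.4964 0.0973 0.2191] yaw 38.34 t 3.65 F [ 1.   0.6 -2.4] q6 1.1
xyz [-0.0189 -0.3568  0.5778] rows 4.887168094012421 rot [0.2319 0.0003 0.0006] rows 5.83007828315746
```

play_rows:
  motion:
    - {"xyz":[0,-0.07,0.11],"delta_rot":[0.039,0,0]}
    - {"xyz":[0,-0.14,0.23],"delta_rot":[0.078,0,0]}
    - {"xyz":[0,-0.21,0.35],"delta_rot":[0.117,0,0]}
    - {"xyz":[0,-0.28,0.46],"delta_rot":[0.156,0,0]}
    - {"xyz":[0,-0.35,0.57],"delta_rot":[0.195,0,0]}

```text
time: 4.07
tcp_pos: [0.5208, -0.1012, 0.2178]
orientation: [[-0.003, 0.998, 0.057], [0.0, 0.057, -0.998], [-1.0, -0.003, -0.001]]
ft_force: [1.2, 0.2, -3.7]
finger_gap: 0.0242
```

Run:
```python
from h import *
snap('wrist','w6.png',None,1.5)
go([.52,-.105,.225],-3.4)
```

```text
pos [ 0.5221 -0.1086  0.2178] yaw 2.64 t 4.1167 F [ 2.6 -7.  -3.3] q6 1.32
xyz [-0.024  -0.0065 -0.0122] rows 0.19907211206365028 rot [0.0335 0.0025 0.0006] rows 0.8459592084738904
```

View pics/w6.png

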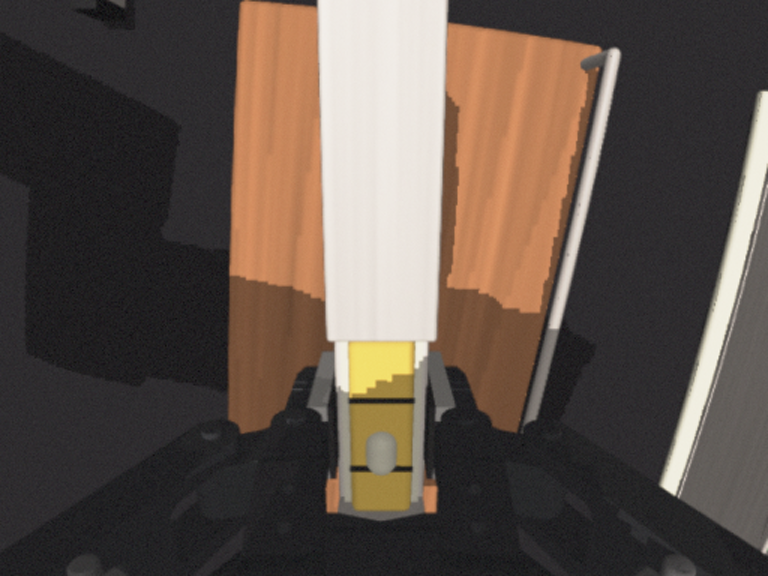

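Run:
```python
from h import *
p=lambda x,y,z=.085:at('wrist',(x/1.5,y/1.5),z)
a=p(241,2);b=p(603,44);c=p(229,400,.08);d=p(542,312,.082)
for v in(a,b,c,d):print(v)
e=a-c;print('edge dir',np.degrees(np.arctan2(e[1],e[0])));e=b-d;print(np.degrees(np.arctan2(e[1],e[0])));e=b-a;print(np.linalg.norm(e),np.degrees(np.arctan2(e[1],e[0])))
import math
for yaw in(-3,-4):
  t=math.radians(yaw);X=np.array([math.cos(t),math.sin(t)]);Y=np.array([-X[1],X[0]])
  print(yaw,'centre',(a+b)[:2]/2-.15*Y)
crop('top0.png','c5.png',(250,165,370,240),6)
```

```text
[0.44884867 0.02755593 0.085     ]
[0.62587616 0.01792554 0.085     ]
[ 0.43279194 -0.19097594  0.08      ]
[ 0.61484024 -0.12397135  0.082     ]
edge dir 85.7977174725216
85.55281586785266
0.17728924288580694 -3.11385163033105
-3 centre [ 0.52951202 -0.1270537 ]
-4 centre [ 0.52689895 -0.12689388]
```

View pics/c5.png

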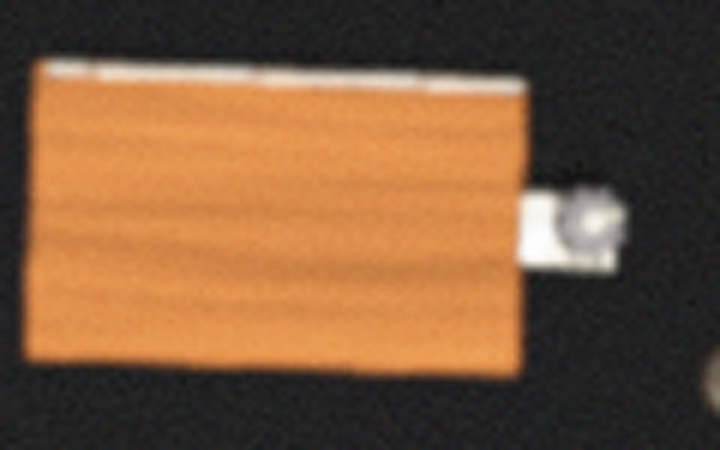

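Run:
```python
from h import *
go([.528,-.114,.128],-3.8)
```

```text
pos [ 0.5221 -0.1086  0.2178] yaw 2.64 t 4.1167 F [ 2.6 -7.  -3.3] q6 1.32
xyz [0.2995 0.0195 0.0165] rows 2.1625703158175225 rot [0.0358 0.0025 0.0006] rows 0.9016679783431237
```

play_rows:
  motion:
    - {"xyz":[0.05,0.02,0.016],"delta_rot":[0.02,0,0]}
    - {"xyz":[0.12,0.02,0.016],"delta_rot":[0.035,0,0]}
    - {"xyz":[0.19,0.02,0.016],"delta_rot":[0.035,0,0]}
    - {"xyz":[0.25,0.02,0.016],"delta_rot":[0.035,0,0]}
    - {"xyz":[0.25,0.02,0.016],"delta_rot":[0.035,0,0]}

```text
time: 4.53
tcp_pos: [0.524, -0.1028, 0.1393]
orientation: [[-0.011, 0.999, -0.047], [0.002, -0.047, -0.999], [-1.0, -0.011, -0.001]]
ft_force: [-0.1, 0.5, -3.1]
finger_gap: 0.0241
```

play_rows:
  motion:
    - {"xyz":[0.0,0,0],"delta_rot":[0,0,0]}
    - {"xyz":[0.0,0,0],"delta_rot":[0,0,0]}

```text
time: 4.7
tcp_pos: [0.5284, -0.1035, 0.1447]
orientation: [[-0.001, 0.999, -0.046], [0.0, -0.046, -0.999], [-1.0, -0.001, 0.0]]
ft_force: [1.2, 0.7, -2.0]
finger_gap: 0.0242
```

Run:
```python
from h import *
go([.528,-.114,.118],-3.8)
```

```text
pos [ 0.5284 -0.1035  0.1447] yaw -2.66 t 4.7 F [ 1.2  0.7 -2. ] q6 1.42
xyz [0.0891 0.0002 0.0351] rows 0.6892576761901953 rot [0.0064 0.     0.0002] rows 0.15995088334584703
```

play_rows:
  motion:
    - {"xyz":[0.03,0,0.03],"delta_rot":[0.006,0,0]}
    - {"xyz":[0.06,0,0.03],"delta_rot":[0.006,0,0]}
    - {"xyz":[0.08,0,0.03],"delta_rot":[0.006,0,0]}
    - {"xyz":[0.086,0,0.03],"delta_rot":[0.006,0,0]}
    - {"xyz":[0.086,0,0.03],"delta_rot":[0.006,0,0]}

```text
time: 5.12
tcp_pos: [0.5273, -0.1125, 0.1181]
orientation: [[-0.002, 0.998, -0.066], [0.0, -0.066, -0.998], [-1.0, -0.002, -0.0]]
ft_force: [-0.5, 0.4, -3.4]
finger_gap: 0.0244
```

Run:
```python
from h import *
go([.528,-.114,.114],-3.8)
snap('wrist','w7.png',None,1.5)
snap('scene','s7.png',(170,100,370,260),4)
```

```text
pos [ 0.5273 -0.1125  0.1181] yaw -3.77 t 5.1167 F [-0.5  0.4 -3.4] q6 1.43
xyz [0.0136 0.0027 0.0048] rows 0.10533179806471547 rot [ 0.0002 -0.0001  0.0006] rows 0.014910469035181229
```

View pics/w7.png

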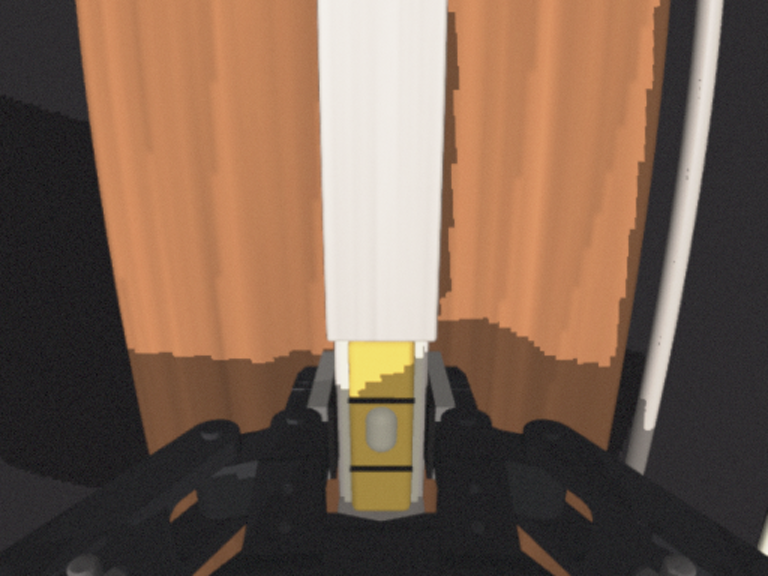

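View pics/s7.png

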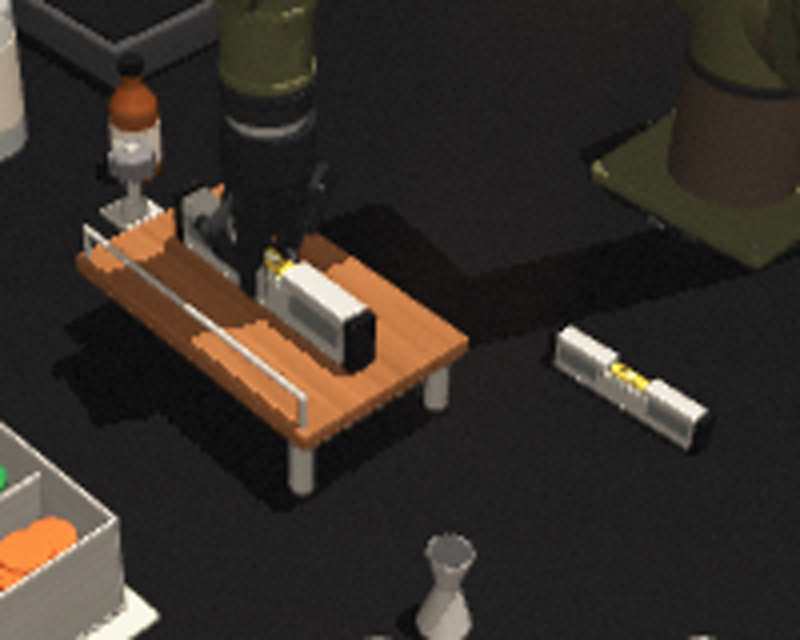

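play_rows:
  motion:
    - {"xyz":[0.003,0,0.003],"delta_rot":[0,0,0]}
    - {"xyz":[0.006,0,0.003],"delta_rot":[0,0,0]}
    - {"xyz":[0.009,0,0.003],"delta_rot":[0,0,0]}
    - {"xyz":[0.009,0,0.003],"delta_rot":[0,0,0]}

```text
time: 5.55
tcp_pos: [0.5282, -0.1136, 0.1164]
orientation: [[0.001, 0.998, -0.066], [-0.0, -0.066, -0.998], [-1.0, 0.001, 0.0]]
ft_force: [-0.4, -0.6, -3.1]
finger_gap: 0.0241
```

play_rows:
  motion:
    - {"xyz":[0.003,0,0.0],"delta_rot":[0,0,0]}
    - {"xyz":[0.005,0,0.0],"delta_rot":[0,0,0]}
    - {"xyz":[0.007,0,0.0],"delta_rot":[0,0,0]}
    - {"xyz":[0.007,0,0.0],"delta_rot":[0,0,0]}

```text
time: 5.88
tcp_pos: [0.5285, -0.1138, 0.1149]
orientation: [[0.001, 0.998, -0.066], [-0.001, -0.066, -0.998], [-1.0, 0.001, 0.0]]
ft_force: [-0.8, -1.7, 4.0]
finger_gap: 0.0237
```

play_rows:
  motion:
    - {"xyz":[0,0,0.0],"delta_rot":[0,0,0]}
    - {"xyz":[0,0,0.0],"delta_rot":[0,0,0]}
    - {"xyz":[0,0,0.0],"delta_rot":[0,0,0]}
    - {"xyz":[0,0,0.0],"delta_rot":[0,0,0]}
    - {"xyz":[0,0,0.0],"delta_rot":[0,0,0]}
  gripper: 0.75

```text
time: 6.3
tcp_pos: [0.5279, -0.1134, 0.1139]
orientation: [[-0.0, 0.998, -0.066], [0.0, -0.066, -0.998], [-1.0, -0.0, -0.0]]
ft_force: [-0.7, -1.2, 0.9]
finger_gap: 0.0641
```

Run:
```python
from h import *
snap('wrist','w8.png',None,1.5)
go([.515,-.309,.22],60)
```

```text
pos [ 0.5279 -0.1134  0.114 ] yaw -3.76 t 6.35 F [ 1.   0.1 -0.9] q6 1.42
xyz [-3.535e-01 -4.000e-04  6.533e-01] rows 5.344062497918451 rot [-3.542e-01 -1.000e-04  1.000e-04] rows 8.904485340307344
```

View pics/w8.png

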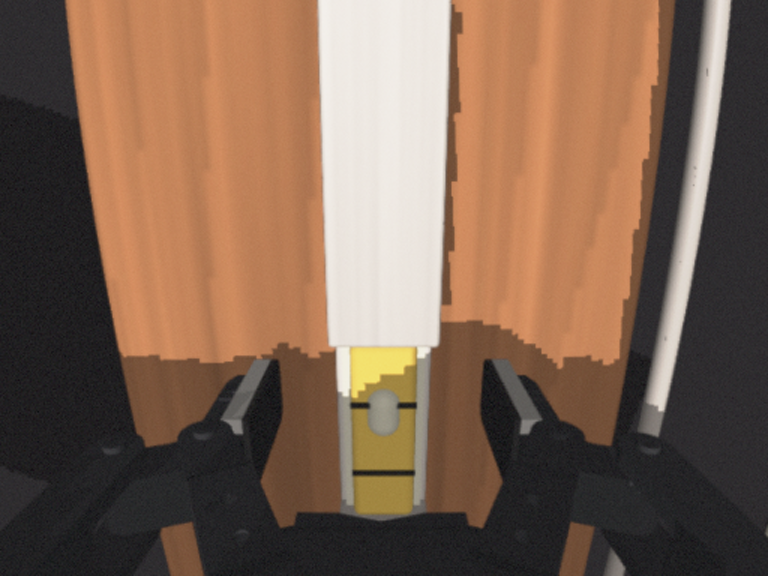

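play_rows:
  motion:
    - {"xyz":[-0.06,0,0.0],"delta_rot":[0,0,0]}
    - {"xyz":[-0.15,0,0.0],"delta_rot":[0,0,0]}
    - {"xyz":[-0.25,0,0.0],"delta_rot":[0,0,0]}
    - {"xyz":[-0.33,0,0.0],"delta_rot":[0,0,0]}
    - {"xyz":[-0.35,0,0.0],"delta_rot":[0,0,0]}

```text
time: 6.77
tcp_pos: [0.5303, -0.114, 0.2233]
orientation: [[0.007, 0.998, -0.066], [-0.001, -0.066, -0.998], [-1.0, 0.007, 0.001]]
ft_force: [1.5, 0.2, -0.3]
finger_gap: 0.0639
```

play_rows:
  motion:
    - {"xyz":[0,0,0.12],"delta_rot":[-0.035,0,0]}
    - {"xyz":[0,0,0.24],"delta_rot":[-0.07,0,0]}
    - {"xyz":[0,0,0.36],"delta_rot":[-0.1,0,0]}
    - {"xyz":[0,0,0.4],"delta_rot":[-0.14,0,0]}
    - {"xyz":[0,0,0.4],"delta_rot":[-0.175,0,0]}

```text
time: 7.18
tcp_pos: [0.5197, -0.2364, 0.2182]
orientation: [[-0.001, 0.884, 0.467], [-0.001, 0.467, -0.884], [-1.0, -0.001, 0.001]]
ft_force: [0.2, -0.4, -0.2]
finger_gap: 0.0639
```

Run:
```python
from h import *
snap('wrist','w9.png',None,1.5)
go([.515,-.309,.22],60)
```

```text
pos [ 0.5196 -0.235   0.2181] yaw 28.07 t 7.2333 F [ 0.2  0.4 -0.5] q6 0.66
xyz [-0.0062 -0.1296  0.2105] rows 1.7789115256671924 rot [-0.1774 -0.0003  0.0002] rows 4.458922296947281
```

View pics/w9.png

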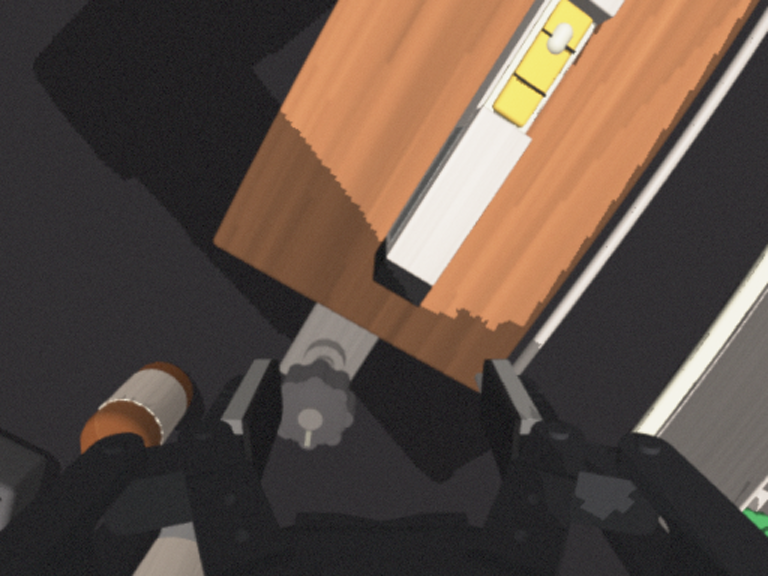

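Run:
```python
from h import *
P=lambda x,y,z:at('wrist',(x/1.5,y/1.5),z)
print(P(311,420,.132),P(316,406,.13))
for q in [(.515,-.309),(.515,-.301)]:
  print(proj('wrist',[[*q,.132],[*q,.108]])*1.5)
crop('w9.png','c9.png',(170,230,260,320),7)
```

```text
[ 0.51630337 -0.30134404  0.132     ] [ 0.51536775 -0.29423711  0.13      ]
[[302.08335389 430.57793262]
 [308.87821278 405.35664664]]
[[308.90675473 418.37402744]
 [315.19391135 393.93652103]]
```

View pics/c9.png

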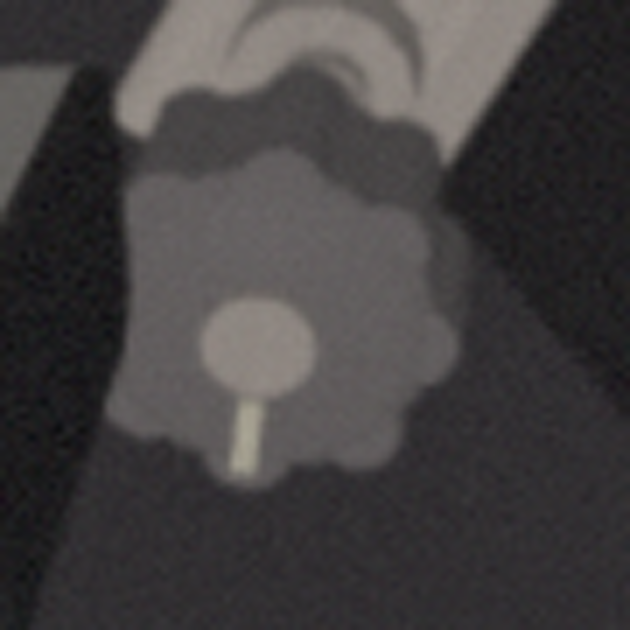

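Run:
```python
from h import *
go([.515,-.300,.185],62)
```

```text
pos [ 0.5196 -0.235   0.2181] yaw 28.07 t 7.2333 F [ 0.2  0.4 -0.5] q6 0.66
xyz [ 0.1104 -0.1154  0.1841] rows 1.7534369601772737 rot [-0.1885 -0.0003  0.0002] rows 4.738251467180596
```

play_rows:
  motion:
    - {"xyz":[0.02,-0.03,0.05],"delta_rot":[-0.038,0,0]}
    - {"xyz":[0.05,-0.06,0.1],"delta_rot":[-0.075,0,0]}
    - {"xyz":[0.08,-0.09,0.15],"delta_rot":[-0.113,0,0]}
    - {"xyz":[0.11,-0.115,0.184],"delta_rot":[-0.15,0,0]}
    - {"xyz":[0.11,-0.115,0.184],"delta_rot":[-0.188,0,0]}
  gripper: 0.9

```text
time: 7.65
tcp_pos: [0.5139, -0.2993, 0.1834]
orientation: [[-0.003, 0.475, 0.88], [0.001, 0.88, -0.475], [-1.0, -0.001, -0.003]]
ft_force: [-0.5, 0.7, -0.4]
finger_gap: 0.0766
```

play_rows:
  motion:
    - {"xyz":[0,0,0],"delta_rot":[0,0,0]}
    - {"xyz":[0,0,0],"delta_rot":[0,0,0]}

```text
time: 7.82
tcp_pos: [0.5151, -0.2977, 0.1855]
orientation: [[-0.001, 0.48, 0.877], [0.001, 0.877, -0.48], [-1.0, 0.0, -0.001]]
ft_force: [-0.2, -0.5, 0.1]
finger_gap: 0.0769
```

Run:
```python
from h import *
go([.515,-.300,.126],62)
print(proj('wrist',[[.515,-.3,.132],[.515,-.3,.108]]),proj('wrist',[[.515,-.305,.132],[.515,-.305,.108]]))
snap('wrist','w10.png',None,1.5)
```

```text
pos [ 0.5151 -0.2977  0.1855] yaw 61.34 t 7.8167 F [-0.2 -0.5  0.1] q6 -0.02
xyz [ 0.1984 -0.0069  0.0037] rows 1.4284492831603632 rot [-0.0037 -0.0004 -0.0001] rows 0.09252498665961575
[[250.30443595 228.07445115]
 [250.67913176 213.39580038]] [[242.83043366 231.8397975 ]
 [244.01483446 216.80794062]]
```

View pics/w10.png

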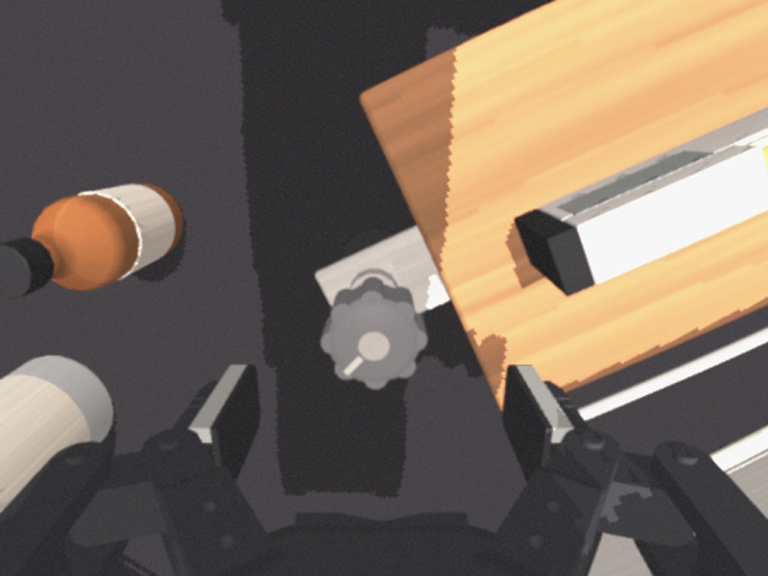

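play_rows:
  motion:
    - {"xyz":[0.05,-0.007,0.004],"delta_rot":[0,0,0]}
    - {"xyz":[0.1,-0.007,0.004],"delta_rot":[0,0,0]}
    - {"xyz":[0.15,-0.007,0.004],"delta_rot":[0,0,0]}
    - {"xyz":[0.195,-0.007,0.004],"delta_rot":[0,0,0]}
    - {"xyz":[0.195,-0.007,0.004],"delta_rot":[0,0,0]}

```text
time: 8.28
tcp_pos: [0.5139, -0.299, 0.1252]
orientation: [[-0.004, 0.477, 0.879], [0.002, 0.879, -0.477], [-1.0, 0.0, -0.005]]
ft_force: [-0.9, -0.1, -0.7]
finger_gap: 0.0768
```

play_rows:
  motion:
    - {"xyz":[0,0,0],"delta_rot":[0,0,0]}
    - {"xyz":[0,0,0],"delta_rot":[0,0,0]}

```text
time: 8.45
tcp_pos: [0.516, -0.3005, 0.1286]
orientation: [[0.001, 0.476, 0.879], [-0.001, 0.879, -0.476], [-1.0, 0.0, 0.001]]
ft_force: [0.7, -0.1, 0.9]
finger_gap: 0.077
```

Run:
```python
from h import *
go([.515,-.300,.126],62)
snap('wrist','w11.png',None,1.5)
```

```text
pos [ 0.516  -0.3005  0.1286] yaw 61.55 t 8.45 F [ 0.7 -0.1  0.9] q6 -0.03
xyz [ 0.0086 -0.0001 -0.0037] rows 0.06699068157221438 rot [-0.0025  0.0004 -0.    ] rows 0.06425748241606058
```

View pics/w11.png

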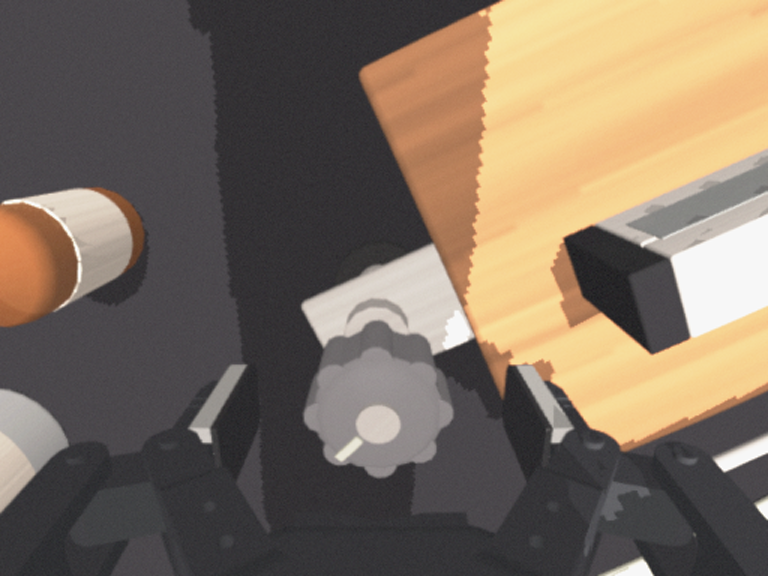

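play_rows:
  motion:
    - {"xyz":[0.004,0,-0.003],"delta_rot":[0,0,0]}
    - {"xyz":[0.004,0,-0.003],"delta_rot":[0,0,0]}
    - {"xyz":[0.004,0,-0.003],"delta_rot":[0,0,0]}
    - {"xyz":[0.004,0,-0.003],"delta_rot":[0,0,0]}
    - {"xyz":[0.004,0,-0.003],"delta_rot":[0,0,0]}
  gripper: 0
  grip_force: 30

```text
time: 8.92
tcp_pos: [0.5146, -0.3006, 0.1272]
orientation: [[0.0, 0.476, 0.879], [-0.001, 0.879, -0.476], [-1.0, -0.001, 0.001]]
ft_force: [-1.7, -0.9, 5.1]
finger_gap: 0.0412
```

Run:
```python
from h import *
go([.515,-.300,.126],62)
snap('wrist','w12.png',None,1.5)
```

```text
pos [ 0.5146 -0.3006  0.1272] yaw 61.56 t 8.9167 F [-1.7 -0.9  5.1] q6 -0.03
xyz [0.004  0.0026 0.0003] rows 0.03405157173544887 rot [-0.0024  0.0003  0.0003] rows 0.06231874268545967
```

View pics/w12.png

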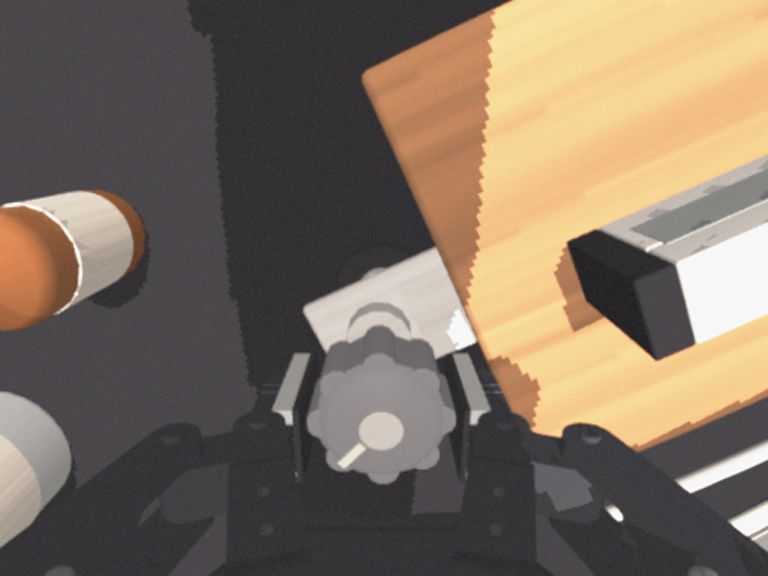

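play_rows:
  motion:
    - {"xyz":[0,0,0],"delta_rot":[0.038,0,0]}
    - {"xyz":[0,0,0],"delta_rot":[0.076,0,0]}
    - {"xyz":[0,0,0],"delta_rot":[0.114,0,0]}
    - {"xyz":[0,0,0],"delta_rot":[0.152,0,0]}
    - {"xyz":[0,0,0],"delta_rot":[0.19,0,0]}

```text
time: 9.38
tcp_pos: [0.5145, -0.3007, 0.1272]
orientation: [[0.0, 0.891, 0.455], [-0.001, 0.455, -0.891], [-1.0, -0.0, 0.001]]
ft_force: [-2.0, -0.6, 6.5]
finger_gap: 0.0409
```

play_rows:
  motion:
    - {"xyz":[0,0,0],"delta_rot":[0.038,0,0]}
    - {"xyz":[0,0,0],"delta_rot":[0.076,0,0]}
    - {"xyz":[0,0,0],"delta_rot":[0.114,0,0]}
    - {"xyz":[0,0,0],"delta_rot":[0.152,0,0]}
    - {"xyz":[0,0,0],"delta_rot":[0.19,0,0]}

```text
time: 9.8
tcp_pos: [0.5144, -0.3007, 0.1272]
orientation: [[0.0, 0.992, -0.125], [-0.001, -0.125, -0.992], [-1.0, 0.0, 0.001]]
ft_force: [-2.1, -1.6, 6.2]
finger_gap: 0.0412
```

play_rows:
  motion:
    - {"xyz":[0,0,0],"delta_rot":[0.038,0,0]}
    - {"xyz":[0,0,0],"delta_rot":[0.076,0,0]}
    - {"xyz":[0,0,0],"delta_rot":[0.097,0,0]}
    - {"xyz":[0,0,0],"delta_rot":[0.097,0,0]}
    - {"xyz":[0,0,0],"delta_rot":[0.097,0,0]}

```text
time: 10.22
tcp_pos: [0.5144, -0.3007, 0.1272]
orientation: [[0.0, 0.911, -0.412], [-0.001, -0.412, -0.911], [-1.0, 0.001, 0.001]]
ft_force: [-1.6, -1.3, 6.1]
finger_gap: 0.0407
```

Run:
```python
from h import *
go([.515,-.300,.126],62)
snap('wrist','w13.png',None,1.5)
snap('scene','s13.png',(170,100,370,260),4)
```

```text
pos [ 0.5144 -0.3007  0.1272] yaw -24.33 t 10.2167 F [-1.6 -1.3  6.1] q6 1.47
xyz [ 0.004   0.0009 -0.003 ] rows 0.03651531395728067 rot [-4.796e-01  4.000e-04  1.000e-04] rows 12.056601575866015
```

View pics/w13.png

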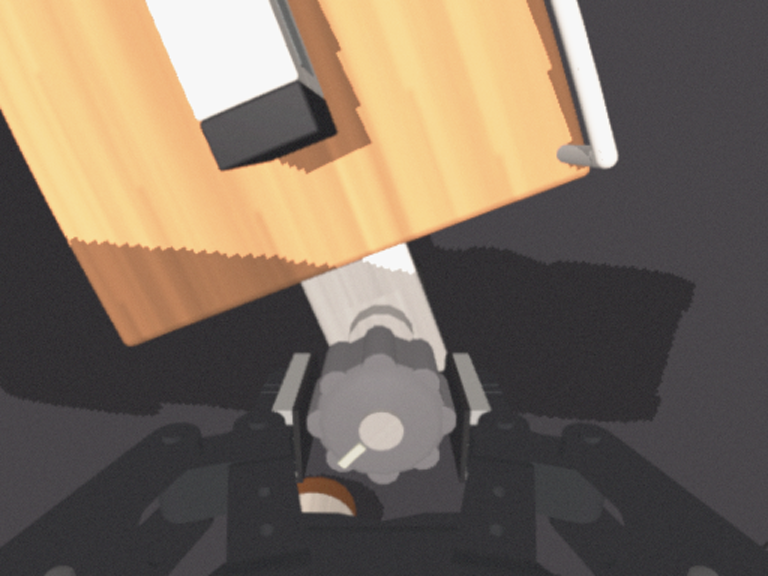

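View pics/s13.png

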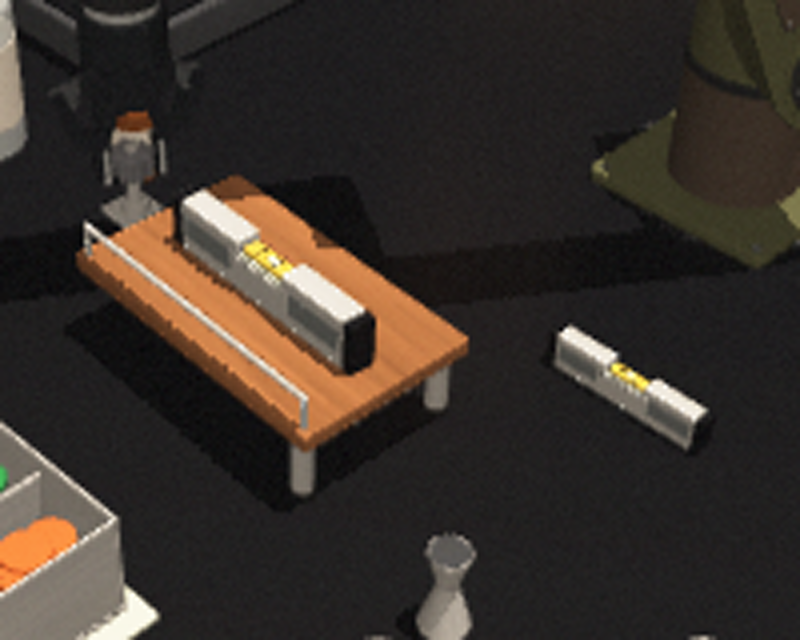

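play_rows:
  motion:
    - {"xyz":[0,0,0],"delta_rot":[0,0,0]}
    - {"xyz":[0,0,0],"delta_rot":[0,0,0]}
    - {"xyz":[0,0,0],"delta_rot":[0,0,0]}
    - {"xyz":[-0.08,0,0],"delta_rot":[0,0,0]}
    - {"xyz":[-0.18,0,0],"delta_rot":[0,0,0]}
  gripper: 0.8

```text
time: 10.73
tcp_pos: [0.5125, -0.2987, 0.1778]
orientation: [[-0.006, 0.912, -0.411], [0.004, -0.411, -0.912], [-1.0, -0.007, -0.001]]
ft_force: [0.8, -0.0, 0.3]
finger_gap: 0.0683
```

Run:
```python
from h import *
go([.525,-.16,.22],-3.8)
```

```text
pos [ 0.5125 -0.2987  0.1778] yaw -24.27 t 10.7333 F [ 0.8 -0.   0.3] q6 1.47
xyz [-0.139  -0.1533 -0.4388] rows 3.489975875257255 rot [-0.1137 -0.0008  0.0022] rows 2.859888609375464
```

play_rows:
  motion:
    - {"xyz":[-0.12,-0.04,-0.1],"delta_rot":[-0.03,0,0]}
    - {"xyz":[-0.14,-0.08,-0.22],"delta_rot":[-0.06,0,0]}
    - {"xyz":[-0.14,-0.12,-0.34],"delta_rot":[-0.09,0,0]}
    - {"xyz":[-0.14,-0.15,-0.43],"delta_rot":[-0.113,0,0]}
    - {"xyz":[-0.14,-0.15,-0.43],"delta_rot":[-0.113,0,0]}

```text
time: 11.15
tcp_pos: [0.5268, -0.1592, 0.2228]
orientation: [[0.0, 0.998, -0.061], [0.003, -0.061, -0.998], [-1.0, 0.0, -0.003]]
ft_force: [-0.6, 0.4, -1.2]
finger_gap: 0.0683
```

play_rows:
  motion:
    - {"xyz":[0,0,0],"delta_rot":[0,0,0]}
    - {"xyz":[0,0,0],"delta_rot":[0,0,0]}
    - {"xyz":[0,0,0],"delta_rot":[0,0,0]}
    - {"xyz":[0,0,0],"delta_rot":[0,0,0]}
    - {"xyz":[0,0,0],"delta_rot":[0,0,0]}

```text
time: 11.57
tcp_pos: [0.5264, -0.1651, 0.2221]
orientation: [[-0.0, 0.998, -0.071], [0.0, -0.071, -0.998], [-1.0, -0.0, 0.0]]
ft_force: [-0.2, -0.4, -0.6]
finger_gap: 0.0686
```

Run:
```python
from h import *
go([.525,-.16,.22],-3.8)
snap('wrist','w14.png',None,1.5)
crop('w14.png','c14.png',(205,110,305,210),7)
```

```text
pos [ 0.5264 -0.1651  0.2221] yaw -4.05 t 11.5667 F [-0.2 -0.4 -0.6] q6 1.34
xyz [ 0.007  -0.0059 -0.0167] rows 0.13718194773853587 rot [-0.0014  0.      0.0001] rows 0.034880530379130706
```

View pics/w14.png

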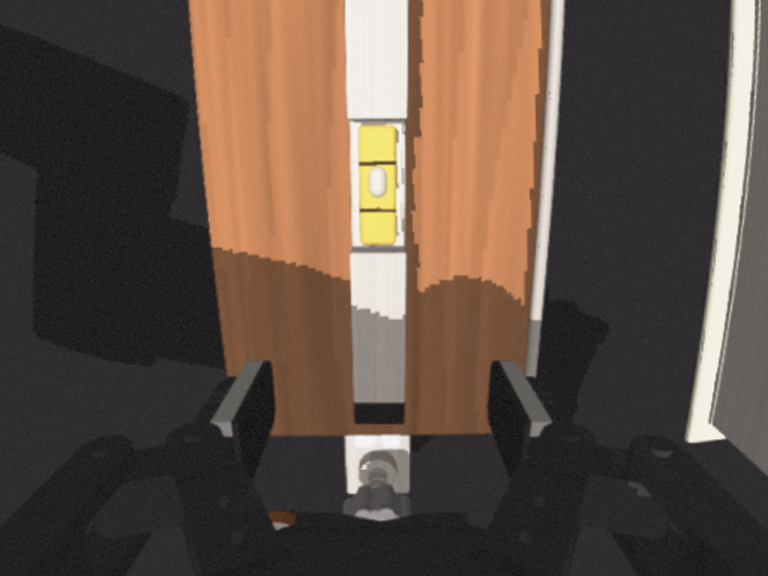

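View pics/c14.png

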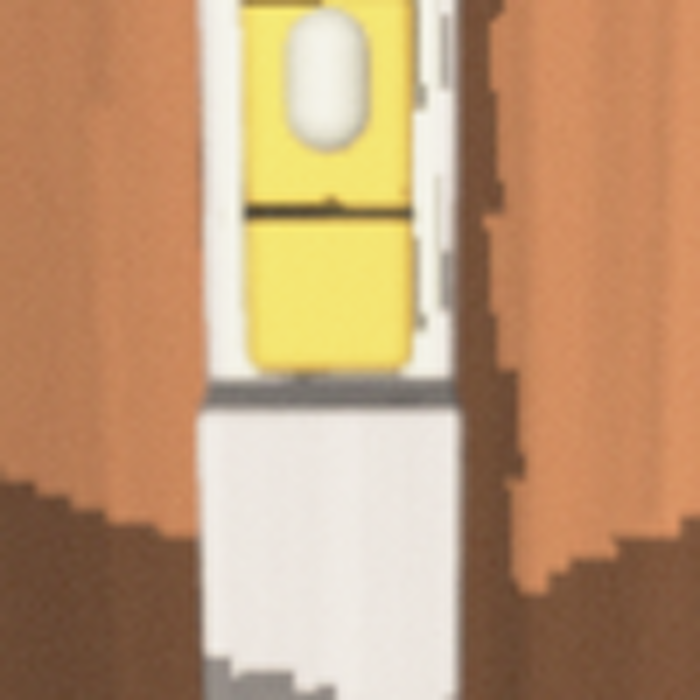

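play_rows:
  motion:
    - {"xyz":[0,0,0],"delta_rot":[0,0,0]}
    - {"xyz":[0,0,0],"delta_rot":[0,0,0]}
    - {"xyz":[0,0,0],"delta_rot":[0,0,0]}
    - {"xyz":[0,0,0],"delta_rot":[0,0,0]}
    - {"xyz":[0,0,0],"delta_rot":[0,0,0]}

```text
time: 12.03
tcp_pos: [0.5266, -0.1641, 0.2224]
orientation: [[0.0, 0.998, -0.069], [-0.0, -0.069, -0.998], [-1.0, 0.0, 0.0]]
ft_force: [-0.8, -0.3, 1.0]
finger_gap: 0.0682
```

Run:
```python
from h import *
go([.515,-.300,.185],15)
snap('wrist','w15.png',(205,75,305,175),7)
```

```text
pos [ 0.5266 -0.1641  0.2224] yaw -3.94 t 12.0333 F [-0.8 -0.3  1. ] q6 1.34
xyz [ 0.1248 -0.0073  0.4546] rows 3.3922042143767537 rot [-0.1052  0.     -0.    ] rows 2.6458177192295813
```

View pics/w15.png

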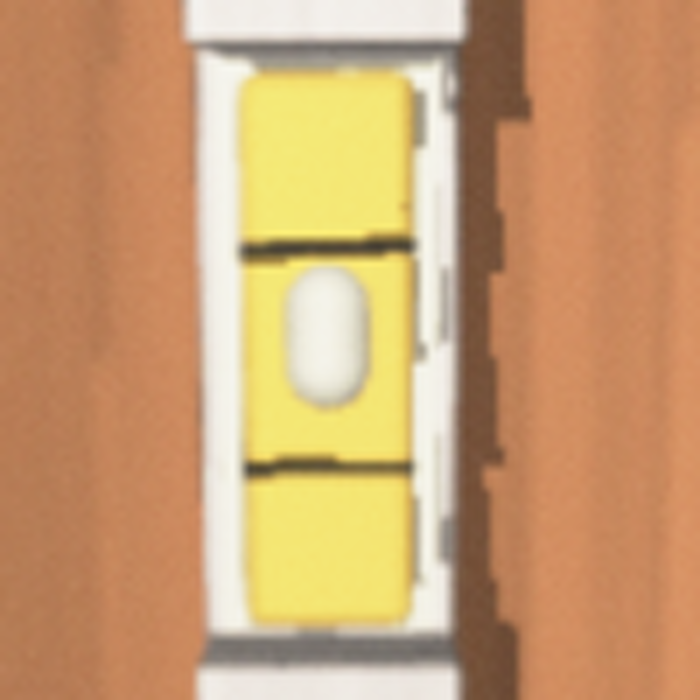

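play_rows:
  motion:
    - {"xyz":[0,0,0.12],"delta_rot":[-0.03,0,0]}
    - {"xyz":[0.03,0,0.24],"delta_rot":[-0.06,0,0]}
    - {"xyz":[0.08,-0.007,0.36],"delta_rot":[-0.105,0,0]}
    - {"xyz":[0.125,-0.007,0.455],"delta_rot":[-0.105,0,0]}
    - {"xyz":[0.125,-0.007,0.455],"delta_rot":[-0.105,0,0]}

```text
time: 12.5
tcp_pos: [0.5135, -0.3044, 0.1821]
orientation: [[-0.003, 0.967, 0.254], [-0.001, 0.254, -0.967], [-1.0, -0.003, 0.0]]
ft_force: [0.6, -0.4, -0.5]
finger_gap: 0.0681
```

play_rows:
  motion:
    - {"xyz":[0,0,0],"delta_rot":[0,0,0]}
    - {"xyz":[0,0,0],"delta_rot":[0,0,0]}

```text
time: 12.67
tcp_pos: [0.515, -0.2997, 0.1849]
orientation: [[-0.0, 0.966, 0.258], [0.001, 0.258, -0.966], [-1.0, -0.0, -0.001]]
ft_force: [0.2, 0.7, 0.5]
finger_gap: 0.0686
```

Run:
```python
from h import *
go([.5145,-.3005,.128],15)
```

```text
pos [ 0.515  -0.2997  0.1849] yaw 14.93 t 12.6667 F [0.2 0.7 0.5] q6 0.78
xyz [ 0.1897 -0.0023  0.0023] rows 1.364778931916964 rot [-0.0004 -0.0003  0.    ] rows 0.011858554820946702
```

play_rows:
  motion:
    - {"xyz":[0.05,-0.002,0.002],"delta_rot":[0,0,0]}
    - {"xyz":[0.1,-0.002,0.002],"delta_rot":[0,0,0]}
    - {"xyz":[0.15,-0.002,0.002],"delta_rot":[0,0,0]}
    - {"xyz":[0.19,-0.002,0.002],"delta_rot":[0,0,0]}
    - {"xyz":[0.19,-0.002,0.002],"delta_rot":[0,0,0]}

```text
time: 13.08
tcp_pos: [0.5138, -0.2985, 0.1263]
orientation: [[-0.003, 0.966, 0.26], [0.002, 0.26, -0.966], [-1.0, -0.002, -0.003]]
ft_force: [-1.1, 0.7, 0.8]
finger_gap: 0.0684
```

play_rows:
  motion:
    - {"xyz":[0,0,0],"delta_rot":[0,0,0]}
    - {"xyz":[0,0,0],"delta_rot":[0,0,0]}
    - {"xyz":[0,0,0],"delta_rot":[0,0,0]}

```text
time: 13.33
tcp_pos: [0.5156, -0.3008, 0.1294]
orientation: [[0.002, 0.966, 0.259], [-0.001, 0.259, -0.966], [-1.0, 0.002, 0.002]]
ft_force: [-0.1, -0.5, -0.3]
finger_gap: 0.0681
```

Run:
```python
from h import *
go([.5145,-.3005,.1275],15)
snap('wrist','w16.png',None,1.5)
```

```text
pos [ 0.5156 -0.3008  0.1294] yaw 15.0 t 13.3333 F [-0.1 -0.5 -0.3] q6 0.78
xyz [ 0.0062 -0.0035 -0.0019] rows 0.053093908097571536 rot [-0.      0.0005 -0.0006] rows 0.019542957389880832
```

View pics/w16.png

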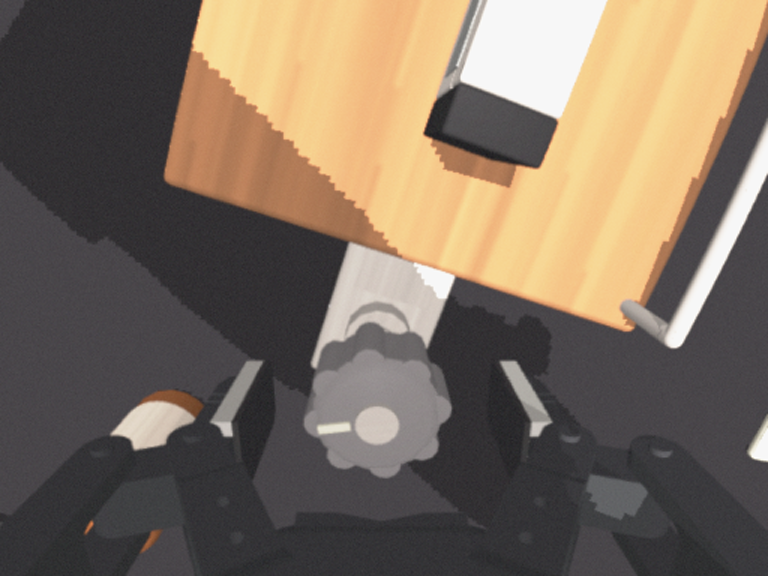

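play_rows:
  motion:
    - {"xyz":[0.004,-0.003,-0.002],"delta_rot":[0,0,0]}
    - {"xyz":[0.004,-0.003,-0.002],"delta_rot":[0,0,0]}
    - {"xyz":[0.004,-0.003,-0.002],"delta_rot":[0,0,0]}
    - {"xyz":[0.004,-0.003,-0.002],"delta_rot":[0,0,0]}
    - {"xyz":[0.004,-0.003,-0.002],"delta_rot":[0,0,0]}
  gripper: 0
  grip_force: 30

```text
time: 13.8
tcp_pos: [0.5143, -0.3003, 0.1274]
orientation: [[0.002, 0.966, 0.258], [0.0, 0.258, -0.966], [-1.0, 0.002, 0.0]]
ft_force: [1.5, 2.4, 5.0]
finger_gap: 0.0412
```

play_rows:
  motion:
    - {"xyz":[0,0,0],"delta_rot":[0.03,0,0]}
    - {"xyz":[0,0,0],"delta_rot":[0.06,0,0]}
    - {"xyz":[0,0,0],"delta_rot":[0.09,0,0]}
    - {"xyz":[0,0,0],"delta_rot":[0.09,0,0]}
    - {"xyz":[0,0,0],"delta_rot":[0.09,0,0]}

```text
time: 14.22
tcp_pos: [0.5144, -0.3004, 0.1274]
orientation: [[0.002, 1.0, -0.019], [0.0, -0.019, -1.0], [-1.0, 0.002, -0.0]]
ft_force: [1.1, 3.1, 5.3]
finger_gap: 0.0411
```

Run:
```python
from h import *
go([.5145,-.3005,.1275],15)
snap('wrist','w17.png',None,1.5)
```

```text
pos [ 0.5144 -0.3004  0.1274] yaw -1.09 t 14.2167 F [1.1 3.1 5.3] q6 1.06
xyz [-0.0004  0.0003  0.0004] rows 0.0042693949785456535 rot [-0.0894  0.     -0.0006] rows 2.247028258771912
```

View pics/w17.png

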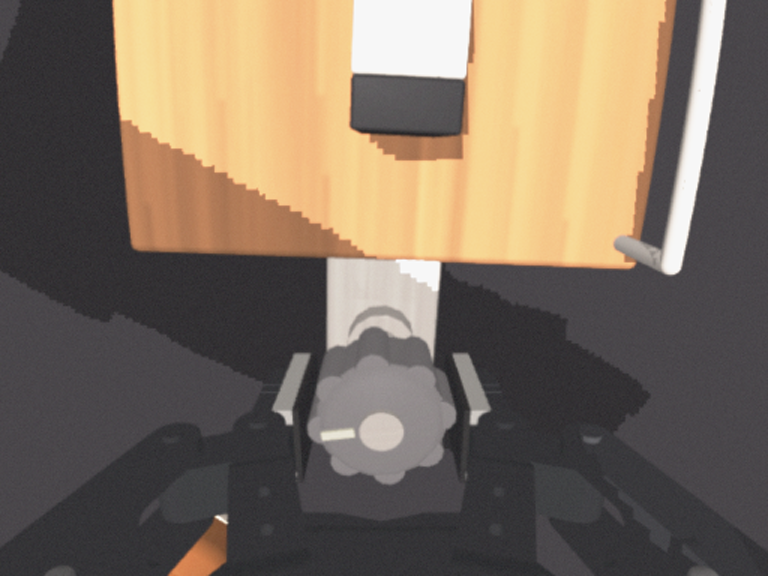

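Release, raise and look at the bubble again.

play_rows:
  motion:
    - {"xyz":[0,0,0],"delta_rot":[0,0,0]}
    - {"xyz":[0,0,0],"delta_rot":[0,0,0]}
    - {"xyz":[0,0,0],"delta_rot":[0,0,0]}
    - {"xyz":[-0.08,0,0],"delta_rot":[0,0,0]}
    - {"xyz":[-0.18,0,0],"delta_rot":[0,0,0]}
  gripper: 0.8

```text
time: 14.68
tcp_pos: [0.511, -0.2994, 0.1779]
orientation: [[-0.007, 1.0, -0.021], [0.003, -0.021, -1.0], [-1.0, -0.007, -0.003]]
ft_force: [0.3, 0.2, 0.1]
finger_gap: 0.0684
```

Run:
```python
from h import *
go([.528,-.165,.222],-3.8)
```

```text
pos [ 0.511  -0.2994  0.1779] yaw -1.21 t 14.6833 F [0.3 0.2 0.1] q6 1.06
xyz [-0.1459  0.046  -0.4497] rows 3.417359335730437 rot [ 0.0144 -0.001   0.0024] rows 0.3672351934123098
```

play_rows:
  motion:
    - {"xyz":[-0.13,0.03,-0.1],"delta_rot":[0,0,0]}
    - {"xyz":[-0.145,0.04,-0.22],"delta_rot":[0.014,0,0]}
    - {"xyz":[-0.145,0.04,-0.34],"delta_rot":[0.014,0,0]}
    - {"xyz":[-0.145,0.04,-0.45],"delta_rot":[0.014,0,0]}
    - {"xyz":[-0.145,0.04,-0.45],"delta_rot":[0.014,0,0]}

```text
time: 15.1
tcp_pos: [0.5278, -0.1609, 0.2243]
orientation: [[-0.001, 0.998, -0.06], [0.003, -0.06, -0.998], [-1.0, -0.001, -0.002]]
ft_force: [-1.1, -0.3, 0.3]
finger_gap: 0.0684
```

play_rows:
  motion:
    - {"xyz":[0,0,0],"delta_rot":[0,0,0]}
    - {"xyz":[0,0,0],"delta_rot":[0,0,0]}
    - {"xyz":[0,0,0],"delta_rot":[0,0,0]}
    - {"xyz":[0,0,0],"delta_rot":[0,0,0]}
    - {"xyz":[0,0,0],"delta_rot":[0,0,0]}

```text
time: 15.52
tcp_pos: [0.5284, -0.1669, 0.2239]
orientation: [[-0.0, 0.998, -0.067], [-0.0, -0.067, -0.998], [-1.0, -0.0, 0.0]]
ft_force: [-0.6, -0.2, 0.5]
finger_gap: 0.0684
```

play_rows:
  motion:
    - {"xyz":[0,0,0],"delta_rot":[0,0,0]}
    - {"xyz":[0,0,0],"delta_rot":[0,0,0]}
    - {"xyz":[0,0,0],"delta_rot":[0,0,0]}
    - {"xyz":[0,0,0],"delta_rot":[0,0,0]}
    - {"xyz":[0,0,0],"delta_rot":[0,0,0]}

```text
time: 15.93
tcp_pos: [0.5286, -0.1658, 0.2242]
orientation: [[0.0, 0.998, -0.066], [-0.0, -0.066, -0.998], [-1.0, 0.0, 0.0]]
ft_force: [0.1, -0.1, -0.2]
finger_gap: 0.0684
```

play_rows:
  motion:
    - {"xyz":[0,0,0],"delta_rot":[0,0,0]}
    - {"xyz":[0,0,0],"delta_rot":[0,0,0]}
    - {"xyz":[0,0,0],"delta_rot":[0,0,0]}
    - {"xyz":[0,0,0],"delta_rot":[0,0,0]}
    - {"xyz":[0,0,0],"delta_rot":[0,0,0]}

```text
time: 16.35
tcp_pos: [0.5286, -0.1658, 0.2242]
orientation: [[0.0, 0.998, -0.066], [-0.0, -0.066, -0.998], [-1.0, 0.0, 0.0]]
ft_force: [0.2, -0.6, -1.1]
finger_gap: 0.0681
```

Run:
```python
from h import *
go([.528,-.165,.222],-3.8)
snap('wrist','w18.png',(205,75,305,175),7)
```

```text
pos [ 0.5286 -0.1658  0.2242] yaw -3.76 t 16.35 F [ 0.2 -0.6 -1.1] q6 1.33
xyz [ 0.0075 -0.0021 -0.0024] rows 0.05848731195623596 rot [ 0.0002  0.     -0.    ] rows 0.0057586791486715985
```

View pics/w18.png

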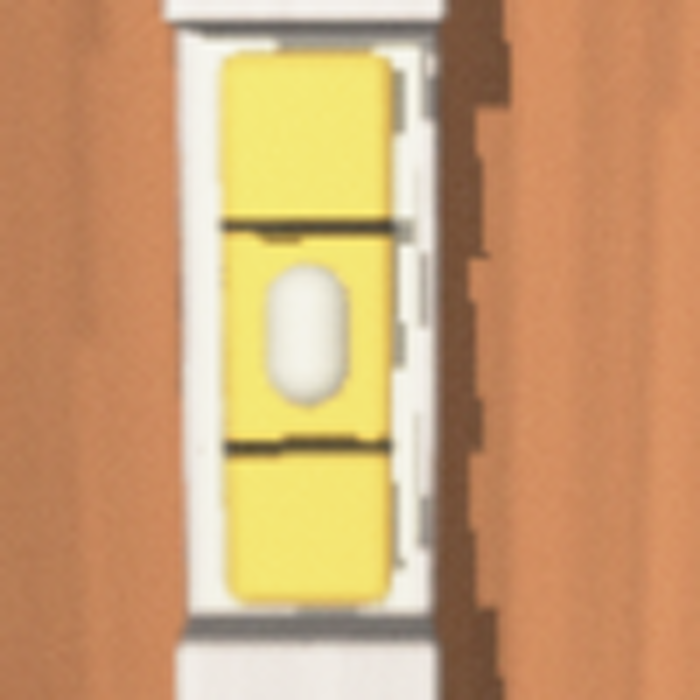

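Run:
```python
from h import *
c=at('wrist',(305/7+205,336/7+75),.128);print(c)
a=at('wrist',(305/7+205,20/7+75),.135);b=at('wrist',(308/7+205,640/7+75),.135);print(a,b,(a+b)/2)
y=np.array([np.sin(np.radians(3.8)),np.cos(np.radians(3.8))])
t=c[:2]-.047*y;print(t)
go([*t,.185],-3.8)
```

```text
[ 0.52919616 -0.10988182  0.128     ]
[ 0.53127385 -0.08160801  0.135     ] [ 0.52764735 -0.13769376  0.135     ] [ 0.5294606  -0.10965088  0.135     ]
[ 0.52608129 -0.15677849]
pos [ 0.5286 -0.1657  0.2242] yaw -3.76 t 16.4 F [ 0.6 -0.1  0.5] q6 1.33
xyz [ 0.1307 -0.0102 -0.0292] rows 0.9664125923575584 rot [ 0.0002 -0.     -0.    ] rows 0.006258027834304706
```

play_rows:
  motion:
    - {"xyz":[0.03,-0.01,-0.03],"delta_rot":[0,0,0]}
    - {"xyz":[0.08,-0.01,-0.03],"delta_rot":[0,0,0]}
    - {"xyz":[0.13,-0.01,-0.03],"delta_rot":[0,0,0]}
    - {"xyz":[0.13,-0.01,-0.03],"delta_rot":[0,0,0]}
    - {"xyz":[0.13,-0.01,-0.03],"delta_rot":[0,0,0]}
  gripper: 0

```text
time: 16.82
tcp_pos: [0.5255, -0.1564, 0.1847]
orientation: [[-0.002, 0.998, -0.066], [0.001, -0.066, -0.998], [-1.0, -0.002, -0.0]]
ft_force: [-0.2, -0.2, 0.6]
finger_gap: 0.0076
```

play_rows:
  motion:
    - {"xyz":[0,0,0],"delta_rot":[0,0,0]}
    - {"xyz":[0,0,0],"delta_rot":[0,0,0]}
    - {"xyz":[0,0,0],"delta_rot":[0,0,0]}

```text
time: 17.07
tcp_pos: [0.5269, -0.1569, 0.1862]
orientation: [[0.002, 0.998, -0.066], [-0.001, -0.066, -0.998], [-1.0, 0.002, 0.0]]
ft_force: [-0.3, 0.2, 0.4]
finger_gap: -0.0
```

Run:
```python
from h import *
go([.5261,-.1568,.162],-3.8)
snap('wrist','w19.png',None,1.5)
```

```text
pos [ 0.5269 -0.1569  0.1862] yaw -3.77 t 17.0667 F [-0.3  0.2  0.4] q6 1.35
xyz [ 0.0807 -0.0027 -0.0001] rows 0.5809886905883164 rot [ 0.0002  0.0001 -0.0006] rows 0.01585039218151922
```

View pics/w19.png

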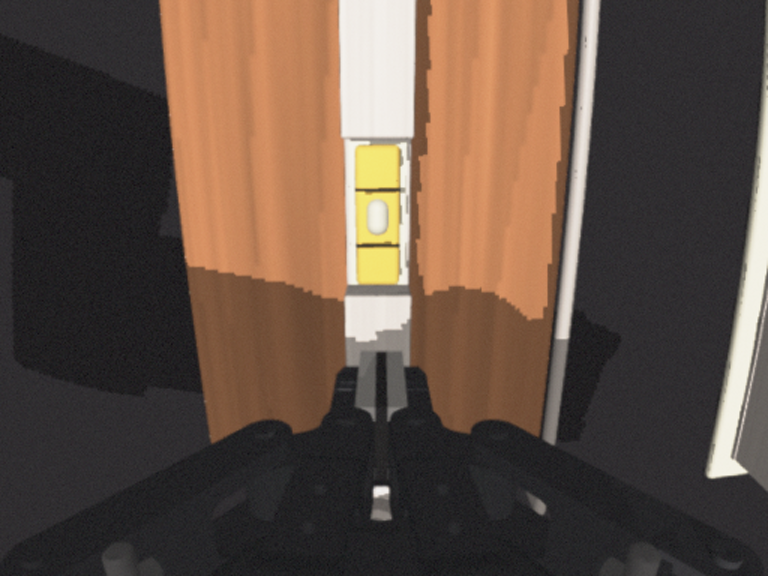

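play_rows:
  motion:
    - {"xyz":[0.03,-0.003,0],"delta_rot":[0,0,0]}
    - {"xyz":[0.05,-0.003,0],"delta_rot":[0,0,0]}
    - {"xyz":[0.07,-0.003,0],"delta_rot":[0,0,0]}
    - {"xyz":[0.07,-0.003,0],"delta_rot":[0,0,0]}
    - {"xyz":[0.07,-0.003,0],"delta_rot":[0,0,0]}

```text
time: 17.53
tcp_pos: [0.5246, -0.1563, 0.1633]
orientation: [[-0.002, 0.998, -0.066], [0.001, -0.066, -0.998], [-1.0, -0.002, -0.0]]
ft_force: [-1.0, -0.2, -0.3]
finger_gap: -0.0002
```

play_rows:
  motion:
    - {"xyz":[0.004,0,0],"delta_rot":[0,0,0]}
    - {"xyz":[0.008,0,0],"delta_rot":[0,0,0]}
    - {"xyz":[0.008,0,0],"delta_rot":[0,0,0]}

```text
time: 17.78
tcp_pos: [0.5253, -0.1565, 0.1618]
orientation: [[0.0, 0.998, -0.066], [-0.0, -0.066, -0.998], [-1.0, 0.0, -0.0]]
ft_force: [0.4, 0.2, 0.4]
finger_gap: -0.0002
```

play_rows:
  motion:
    - {"xyz":[0.003,0,0],"delta_rot":[0,0,0]}
    - {"xyz":[0.005,0,0],"delta_rot":[0,0,0]}
    - {"xyz":[0.005,0,0],"delta_rot":[0,0,0]}

```text
time: 18.03
tcp_pos: [0.5252, -0.1565, 0.1603]
orientation: [[-0.0, 0.998, -0.066], [0.0, -0.066, -0.998], [-1.0, -0.0, -0.0]]
ft_force: [0.2, 0.1, 0.1]
finger_gap: 0.0
```

play_rows:
  motion:
    - {"xyz":[0.002,0,0],"delta_rot":[0,0,0]}
    - {"xyz":[0.004,0,0],"delta_rot":[0,0,0]}
    - {"xyz":[0.004,0,0],"delta_rot":[0,0,0]}

```text
time: 18.28
tcp_pos: [0.5254, -0.1565, 0.16]
orientation: [[0.001, 0.998, -0.066], [-0.0, -0.066, -0.998], [-1.0, 0.001, 0.0]]
ft_force: [-2.2, 0.6, 5.7]
finger_gap: -0.0002
```

play_rows:
  motion:
    - {"xyz":[0.001,0,0],"delta_rot":[0,0,0]}
    - {"xyz":[0.003,0,0],"delta_rot":[0,0,0]}
    - {"xyz":[0.003,0,0],"delta_rot":[0,0,0]}
    - {"xyz":[0.003,0,0],"delta_rot":[0,0,0]}

```text
time: 18.62
tcp_pos: [0.5254, -0.1566, 0.16]
orientation: [[0.002, 0.998, -0.066], [-0.0, -0.066, -0.998], [-1.0, 0.002, 0.0]]
ft_force: [-2.9, 1.4, 9.6]
finger_gap: -0.0004
```

play_rows:
  motion:
    - {"xyz":[0.002,0,0],"delta_rot":[0,0,0]}
    - {"xyz":[0.004,0,0],"delta_rot":[0,0,0]}
    - {"xyz":[0.006,0,0],"delta_rot":[0,0,0]}
    - {"xyz":[0.008,0,0],"delta_rot":[0,0,0]}
    - {"xyz":[0.008,0,0],"delta_rot":[0,0,0]}

```text
time: 19.03
tcp_pos: [0.5259, -0.1566, 0.16]
orientation: [[0.004, 0.998, -0.066], [-0.001, -0.066, -0.998], [-1.0, 0.004, 0.001]]
ft_force: [-7.0, 1.9, 24.0]
finger_gap: 0.0002
```

Run:
```python
from h import *
go([.5261,-.1568,.162],-3.8)
snap('wrist','w20.png',None,1.5)
crop('w20.png','c20.png',(200,80,310,190),6)
```

```text
pos [ 0.5259 -0.1566  0.16  ] yaw -3.76 t 19.0333 F [-7.   1.9 24. ] q6 1.35
xyz [-0.0067  0.0009  0.0006] rows 0.04908985499917905 rot [ 0.0002  0.0002 -0.0012] rows 0.032415865788656587
```

View pics/w20.png

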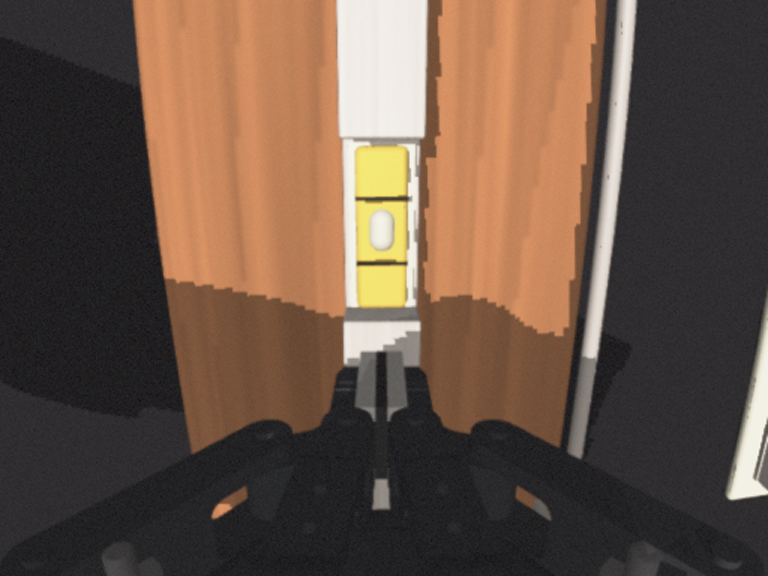

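View pics/c20.png

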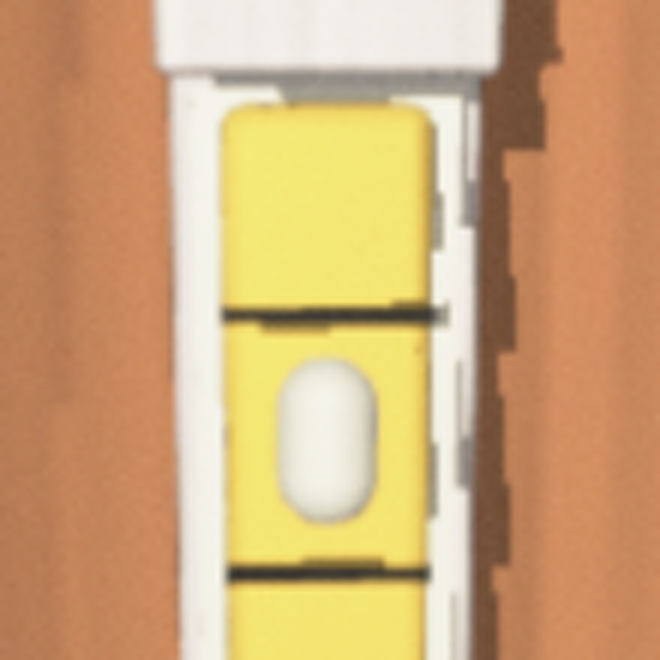

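play_rows:
  motion:
    - {"xyz":[0,-0.002,0],"delta_rot":[0,0,0]}
    - {"xyz":[0,-0.004,0],"delta_rot":[0,0,0]}
    - {"xyz":[0,-0.004,0],"delta_rot":[0,0,0]}
    - {"xyz":[0,-0.004,0],"delta_rot":[0,0,0]}
    - {"xyz":[0,-0.004,0],"delta_rot":[0,0,0]}

```text
time: 19.5
tcp_pos: [0.5253, -0.1566, 0.1599]
orientation: [[0.005, 0.998, -0.065], [-0.001, -0.065, -0.998], [-1.0, 0.005, 0.001]]
ft_force: [-4.7, 1.7, 21.9]
finger_gap: 0.0001
```

play_rows:
  motion:
    - {"xyz":[0,0,0],"delta_rot":[0,0,0]}
    - {"xyz":[0,0,0],"delta_rot":[0,0,0]}
    - {"xyz":[0,0,0],"delta_rot":[0,0,0]}
    - {"xyz":[0,0,0],"delta_rot":[0,0,0]}
    - {"xyz":[0,0,0],"delta_rot":[0,0,0]}

```text
time: 19.92
tcp_pos: [0.5254, -0.1566, 0.1599]
orientation: [[0.005, 0.998, -0.065], [-0.001, -0.065, -0.998], [-1.0, 0.005, 0.001]]
ft_force: [-4.8, 2.5, 21.8]
finger_gap: -0.0002
```

play_rows:
  motion:
    - {"xyz":[0,0,0],"delta_rot":[0,0,0]}
    - {"xyz":[0,0,0],"delta_rot":[0,0,0]}
    - {"xyz":[0,0,0],"delta_rot":[0,0,0]}
    - {"xyz":[0,0,0],"delta_rot":[0,0,0]}
    - {"xyz":[0,0,0],"delta_rot":[0,0,0]}

```text
time: 20.33
tcp_pos: [0.5254, -0.1566, 0.1599]
orientation: [[0.005, 0.998, -0.065], [-0.001, -0.065, -0.998], [-1.0, 0.005, 0.001]]
ft_force: [-5.0, 2.4, 21.5]
finger_gap: 0.0001
```

Run:
```python
from h import *
go([.5261,-.1568,.162],-3.8)
snap('wrist','w21.png',(200,80,310,190),6)
snap('scene','s21.png',None,1.5)
```

```text
pos [ 0.5254 -0.1566  0.1599] yaw -3.75 t 20.3333 F [-5.   2.4 21.5] q6 1.35
xyz [-0.007   0.0025  0.0006] rows 0.05371546520701179 rot [ 0.0003  0.0002 -0.0017] rows 0.042608195533225306
```

View pics/w21.png

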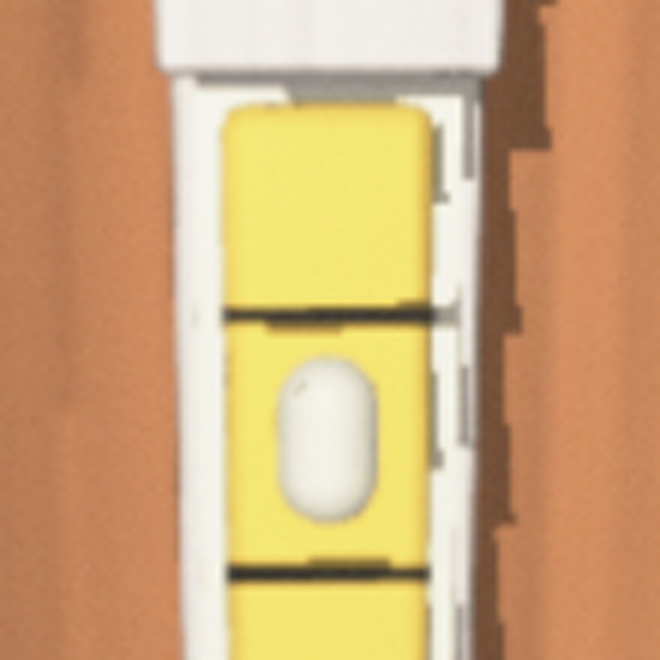

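View pics/s21.png

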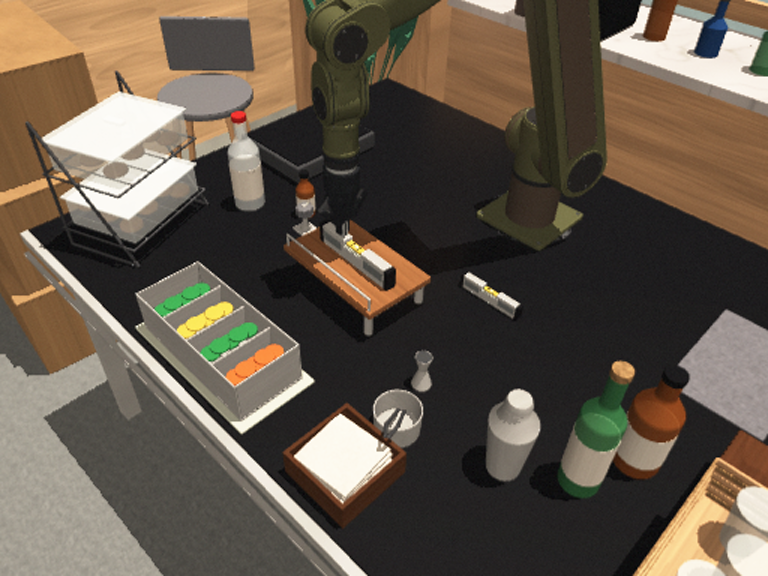

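Run:
```python
from h import *
print(robot.close_job())
```

```text
the job is handed in; nothing more can be done
None
```

The job is handed in at about 20 s, with the arm still pressing the level down and the bubble between its lines.

- **Level:** I took the larger of the two levels, stood it upright along the middle of the shelf and let go of it.
- **Knob:** I turned it clockwise about 1.5 rad and looked at the bubble. It was still 2.0 mm off the middle, so I turned about 0.28 rad more. At rest it then stood within about 0.2 mm of midway.
- **Press:** I pressed down with the closed fingertips on the level's flat top, about 47 mm from its centre towards the knob end.
- **Last checks:** The push held steady at about 21.5 N down over the last 0.8 s. About 5 N of sideways force remained after I eased it from 7 N; the level showed no sign of sliding. The bubble was about 0.35 mm off the middle, between the lines. In the scene picture every bottle and bar tool looked where it began.

No check failed. Early on, my estimates of the knob's position differed by about 8 mm along the shelf. The closer wrist picture settled it, and the jaws closed on the knob without pushing it.

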